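# Park the squeegee in its canted holder over the drip dish

### The job

Take the orange squeegee out of the white ceramic block and put it away to drip dry: pass its steel rod down through both eyelets of the blue tilted cradle and press it past the cradle's spring nub until the black shoulder sits fully home on the upper eyelet. Slide the drip dish along the counter by its red grip, without lifting it, so that the red spot in its bowl ends up straight below the tip of the rod. Let go of both and do not knock the other toiletries about.

Things in the scene. Friction and masses are not known exactly. Their poses are not given: they have to be found in the camera images.
- squeegee: loose T-shaped squeegee, 203 mm long. Origin at the rod's tip, z up the rod. Steel rod 14 mm thick (tip tapers to 7 mm over 9 mm); black shoulder 24 mm across at z 130-150 mm; orange crossbar 120 mm along x, 24 mm thick along y, z 150-186 mm; black blade 5 mm thick above it. Starts rod down, loose in the holder, leaning a few degrees; 0.2 kg
- bar (a point): centre of the squeegee's orange crossbar (168 mm up the rod), the place to grasp it across its 24 mm thickness; axes as the squeegee's
- shoulder (a point): point on the squeegee's rod axis at the underside of the black shoulder (130 mm up the rod); meets the upper eyelet's mouth when fully home
- holder: fixed white ceramic block 70 x 70 x 90 mm high, origin under its centre; a 19 mm hole in the middle of its top goes 80 mm deep (floor 10 mm above the counter)
- stand: fixed stand; origin on the counter straight below the cradle's swivel (140 mm high). Base plate 100 x 75 x 12 mm at y 42 to 118 mm, post 22 x 16 mm at y = 60 mm, 158 mm high with its nut; the counter below the cradle is free. The cradle leans towards the stand's -x
- eyelet (a point): centre of the mouth (upper face) of the blue cradle's upper eyelet; z is the axis of both eyelets, pointing up out of the mouth, 22 to 35 deg from vertical, different each time (stiff swivel about y). Plate 46 x 46 x 10 mm, hole 16 mm, 2 mm chamfer. A strap at y 23 to 30 mm joins it to the lower eyelet
- lower_eyelet (a point): centre of the upper face of the lower eyelet plate, 68 mm further down the same axis (46 x 46 x 8 mm, hole 19 mm); axes as the upper eyelet's. On the strap between the two, 40 mm below the mouth, a black spring nub stands 3 mm into the rod's way: it gives with about 5 N of push and then grips the rod, which does not fall home by its own weight
- dish: loose white ceramic drip dish, 0.3 kg, about 205 mm long: round bowl 92 mm across and 18 mm high with a flat handle 22 mm wide along its -y. Origin on the underside at the bowl's centre
- mark (a point): red spot, 26 mm across, at the centre of the bowl's floor, 5 mm above the underside
- dish_grip (a point): grasp point on the upright red grip at the end of the dish's handle, 140 mm from the bowl's centre towards -y, 30 mm above the counter; the grip is 16 mm thick along x, 40 mm along y and stands from the counter to 46 mm
- tumbler: green glass tumbler, 68 mm across, 95 mm high, bystander; origin under its centre
- soap: yellow bar of soap 85 x 55 x 28 mm, bystander; origin under its centre
- dispenser: blue soap bottle, 68 mm across, 170 mm high, bystander; origin under its centre
- spray: red spray can, 54 mm across, 210 mm high, bystander; origin under its centre
- jar: blue cream jar, 64 mm across, 60 mm high, bystander; origin under its centre
- roll: white paper roll standing on end, 110 mm across, 100 mm high, bystander; origin under its centre
- hairbrush: dark wooden hairbrush 200 mm long lying bristles up on the counter, bystander; origin under its middle, handle to its -x
Things that resemble listed ones, but are neither listed nor needed, are in the scene too. There is more than one size of the squeegee; the one meant has the size given above.

How it is judged:
At the end, for the whole second after the job is handed in: rod through both eyelets: shoulder within 5 mm of the upper eyelet's mouth, axes within 0.07 rad; dish flat on the counter (within 4 mm, 0.05 rad), centre of its red spot within 13 mm horizontally of the rod's tip; both at rest (under 20 mm/s) (distance between shoulder and eyelet below 0.005 m and angle between the z axis of squeegee and the z axis of eyelet, either way round below 0.07 rad and horizontal distance between mark and squeegee below 0.013 m and angle between dish's own z axis and vertical below 0.05 rad and height (world z) of dish below 0.004 m and linear speed of each of squeegee, dish below 0.02 m/s); the robot touches nothing.
It fails at once if the dish is lifted off the counter (more than 20 mm) (height (world z) of dish above 0.02 m).
It fails at once if a bystander is moved by more than 40 mm (distance of any of tumbler, soap, dispenser, spray, jar, roll, hairbrush from where it was at the start of the episode above 0.04 m).
It also fails if it takes over 61 s, if anything falls off the work surface, if the arm or the gripper's body presses on something with over 40 N, if the wrist force passes 120 N, or if a joint passes its speed limit or range.

### The arm

A 7-joint arm with a two-finger parallel gripper is mounted at the origin on the work surface. World frame = base frame: x ahead of the robot, y to its left, z up, the work surface at z = 0. Lengths are in m, angles in rad, forces in N, time in s.
With the tool pointing down it reaches from about 0.4 to 0.85 m from the base axis. Payload 6.9 kg.
Tool frame: the origin (TCP) lies at the very end of the fingers, on their centre line; the grasp point (between the pads) lies grip_point_offset behind it (grip_point_offset is the distance from the TCP to the grasp point, in m); x points along the fingers, y is the direction in which the jaws open and shut, and the axes are right-handed (so a half turn about x gives the same grasp; the last joint's range is limited). The gripper opens to 85 mm and grips with 20 to 120 N. Pads are 22 mm wide; open, the fingers measure 114 mm over their backs; the gripper's body (76 mm by 85 mm) begins 54 mm behind the grasp point. The pads swing forward as they close: fully open they stand 13 mm farther back than shut.
Start: joints at [1.347, 0.507, -0.238, 1.5, 0.126, 1.149, -0.155], TCP at [0.202, -0.592, 0.231] pointing down, gripper open.
Joint ranges: [-3.08, 3.08], [-0.24, 2.05], [-1.43, 1.35], [0, 2.5], [-1.52, 4.66], [0.17, 1.96], [-2.89, 2.89]. Speed limits (rad/s): [2.39, 2.39, 3.14, 3.14, 3.14, 3.14, 3.14].

### API

Orientations are given as a unit quaternion [w, x, y, z].
In Python, from workcell import get_obs, snapshot, sign_off, look_for, masks_of, tip_of, grip_point_offset gives the robot as it stands.
- The arm moves only by the tool carry_out, never from a script. Its argument "moves" is a list of rows, each an object of numbers: "dx", "dy", "dz": the shift along the tool's x, y, z in units of 0.025 m (1.0 is 0.025 m); "rx", "ry", "rz": the turn, a rotation vector about the tool's x, y, z in units of 8 degrees (1.0 is 8 degrees); "gripper": the opening, from 0 (shut) to 1 (fully open). A call has 1 to 10 rows; each row shifts and turns the pose as measured when the row begins, along the tool's axes as they then stand; what a row does not reach is not made up. A row lasts 1/10 s, in which the tool goes at most 50 mm and 8.59 degrees, less where a joint would pass 70% of its speed; a pose out of reach is approached as far as the arm can. A call with a number of a shift or a turn outside -1 to 1 is refused whole. A call with a gripper value outside its range is refused whole. The fingers move at their own pace and stop on an object; the grip force is fixed at half the most. Time passes only in rows, so rows that do not move let the fingers close. It gives the time, the measured TCP pose, the force and the opening at its end, in the units of the state.
- get_obs(): the state, without advancing time (a new reading comes with each control period).
- snapshot(name): name is "scene" or "top"; returns a dict with "img" (480x640x3 uint8, blue, green, red), "depth" (480x640 float32, m along the optical axis (not along the pixel's ray), 0 where there is no reading), "K" (3x3 intrinsics, pixels), "rvec" (rotation vector, rad) and "tvec" (3), from world to camera coordinates, as OpenCV has them. Camera axes: x right, y down, z forward; pixel columns grow to the right and rows downward; lengths in m; the calibration is good to about 2 mm. A picture is of the moment at which its call begins.
- sign_off(): hands the job in, once; it reports no verdict.
Trained networks look in a picture, given as the dict that the camera call returned (one of the last four; its "shot" number tells which), for a name from the list of things; names that differ only in an ending like _2 or _b are one class to them, and where a whole thing is asked for, a point or a joint stands for the part that bears it (a point fixed in the world has none). Each returns a list of dicts, best first, with "score" (0 to 1); they miss things now and then, are a little off and sometimes report something else, mostly with a low value. They report only what shows in the picture. A call takes as long as a camera call. They do not tell look-alikes from the thing itself.
- look_for(picture, target): "centre" ([column, row] in pixels, amid what is visible of it).
- masks_of(picture, target): "mask" (480x640 bool, what is visible of it) and "centre" ([column, row] in pixels, amid what is visible of it).
- tip_of(picture, target): "centre" ([column, row] in pixels: a listed point, or the origin of a listed thing).
The state is a dict: "time_s": time; "joints": joint angles; "joint_vel": joint speeds; "effort": joint torques, N m; "tool_pos": TCP position; "orientation": TCP orientation; "contact_force": force on the tool from outside, world axes, zero at the start; "moment": the same for the moment, N m; "grip_width": finger opening in m.
Only numpy, scipy, OpenCV 4.12 (cv2) and the standard library are available. Lean on these libraries where they do the work, as an engineer would, in place of code of your own. Each camera call takes 0.05 s, during which the arm holds its last target.

## Working session

There is one attempt and no reset: what is moved stays moved. The work goes in short steps, Python scripts to look and compute and a tool call to move; the robot and the scene stay as the last step left them, time stands still between calls to the robot, and variables do not carry over. Pictures are saved under pics/ and viewed, and the job is handed in when it is done.

Besides the shell and the picture viewer there is one more tool, called after "Emit:" as name(argument=value, ...), one argument or row to a line, values as JSON. carry_out: Moves the arm, as the interface text tells. Shifts and turns lie within -1 to 1; 1 stands for 0.025 m of shift or 8 degrees of turn. Its arguments: {"type":"object","properties":{"moves":{"type":"array","items":{"type":"object","properties":{"dx":{"type":"number"},"dy":{"type":"number"},"dz":{"type":"number"},"rx":{"type":"number"},"ry":{"type":"number"},"rz":{"type":"number"},"gripper":{"type":"number"}}}}},"required":["moves"]}

```bash
ls; mkdir -p pics
cat > h.py <<'E'
import numpy as np, cv2
from workcell import *
def save(p,n,crop=None,s=1):
    im=p['img']
    if crop: im=im[crop[1]:crop[3],crop[0]:crop[2]]
    if s!=1: im=cv2.resize(im,None,fx=s,fy=s,interpolation=cv2.INTER_CUBIC)
    cv2.imwrite('pics/'+n,im)
def cam(p):
    R=cv2.Rodrigues(np.array(p['rvec'],float))[0]; return np.array(p['K']),R,np.array(p['tvec'],float).ravel()
def cloud(p):
    K,R,t=cam(p); d=p['depth']; v,u=np.mgrid[0:480,0:640]
    c=np.stack([(u-K[0,2])/K[0,0]*d,(v-K[1,2])/K[1,1]*d,d],-1)
    return (c-t)@R
def proj(p,X):
    K,R,t=cam(p); c=np.atleast_2d(X)@R.T+t; q=c@K.T; return q[:,:2]/q[:,2:]
def ray(p,uv,z):
    K,R,t=cam(p); d=R.T@np.linalg.inv(K)@np.array([uv[0],uv[1],1.]); o=-R.T@t
    return o+d*(z-o[2])/d[2]
def tri(ps,uvs):
    A=np.zeros((3,3));b=np.zeros(3)
    for p,uv in zip(ps,uvs):
        K,R,t=cam(p); d=R.T@np.linalg.inv(K)@np.array([uv[0],uv[1],1.]); d/=np.linalg.norm(d);o=-R.T@t
        M=np.eye(3)-np.outer(d,d);A+=M;b+=M@o
    return np.linalg.solve(A,b)
E
python3 - <<'E'
from h import *
np.set_printoptions(precision=4,suppress=True)
print(get_obs(),grip_point_offset)
for n in('scene','top'):
    p=snapshot(n); save(p,n+'0.png'); K,R,t=cam(p); print(n,K,-R.T@t,R)
    np.save(n+'0.npy',p,allow_pickle=True)
    for t in ['squeegee','holder','stand','dish','tumbler','soap','dispenser','spray','jar','roll','hairbrush']:
        print(t,[(np.round(r['centre']),round(r['score'],2)) for r in look_for(p,t)])
    for t in ['squeegee','bar','shoulder','eyelet','lower_eyelet','mark','dish_grip','dish','stand','holder']:
        print('tip',t,[(np.round(r['centre'],1),round(r['score'],2)) for r in tip_of(p,t)])
E
```

```text
pics
{'time_s': 0.0, 'joints': array([ 1.3475,  0.5084, -0.2375,  1.5011,  0.1257,  1.1489, -0.1548]), 'joint_vel': array([-0.0011, -0.0008, -0.0012, -0.001 , -0.0019, -0.0002, -0.0011]), 'effort': array([  0.0016, -62.0588,  -2.1861, -24.9651,   0.0127,   0.0121,
        -0.    ]), 'tool_pos': array([ 0.2015, -0.5911,  0.2304]), 'orientation': array([-0.1151, -0.6975, -0.1163,  0.6977]), 'contact_force': array([ 0.4555, -0.3501, -0.2478]), 'moment': array([ 0.017 ,  0.0231, -0.0452]), 'grip_width': 0.08551443694966943} 0.0187
scene [[608.2037   0.     323.3219]
 [  0.     608.2037 251.0743]
 [  0.       0.       1.    ]] [1.4792 0.2867 1.319 ] [[-0.2327  0.9725 -0.0004]
 [ 0.7546  0.1803 -0.6309]
 [-0.6135 -0.1471 -0.7758]]
squeegee [(array([437., 201.]), 0.79), (array([402., 230.]), 0.65)]
holder [(array([401., 264.]), 0.92)]
stand [(array([323., 273.]), 0.7)]
dish [(array([227., 272.]), 0.84)]
tumbler [(array([339., 232.]), 0.88), (array([224., 272.]), 0.3)]
soap [(array([286., 227.]), 0.67), (array([226., 273.]), 0.53)]
dispenser [(array([341., 344.]), 0.66)]
spray [(array([438.,
[... 1378 characters left out ...]
0.39)]
roll [(array([451., 334.]), 0.77)]
hairbrush [(array([167., 250.]), 0.69)]
tip squeegee [(array([215.7, 356.3]), 0.73), (array([239. , 296.3]), 0.68)]
tip bar [(array([226.2, 283.1]), 0.92), (array([201.5, 358.4]), 0.6)]
tip shoulder [(array([204.7, 355.7]), 0.89), (array([230.5, 289.1]), 0.64)]
tip eyelet [(array([340.6, 235.6]), 0.82), (array([334.4, 248.5]), 0.32)]
tip lower_eyelet [(array([334. , 230.1]), 0.82)]
tip mark [(array([412.8, 240.3]), 0.68)]
tip dish_grip [(array([201.5, 203.7]), 0.48)]
tip dish [(array([410.9, 239.6]), 0.87), (array([239.8, 295.2]), 0.18)]
tip stand [(array([334.7, 246.5]), 0.6)]
tip holder [(array([242.7, 291.8]), 0.58), (array([468. , 251.4]), 0.28)]
```

View pics/scene0.png

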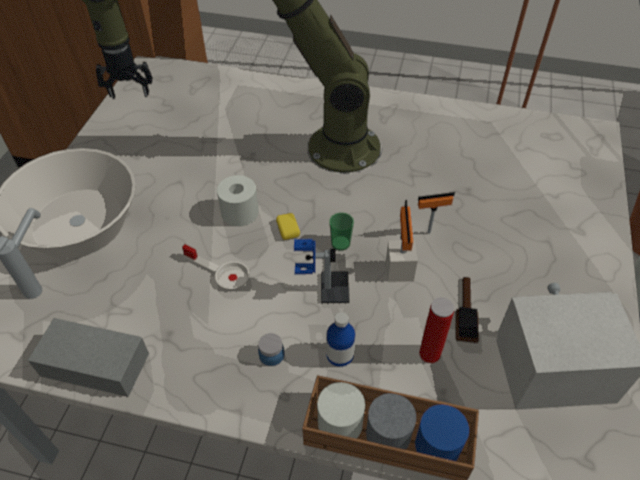

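View pics/top0.png

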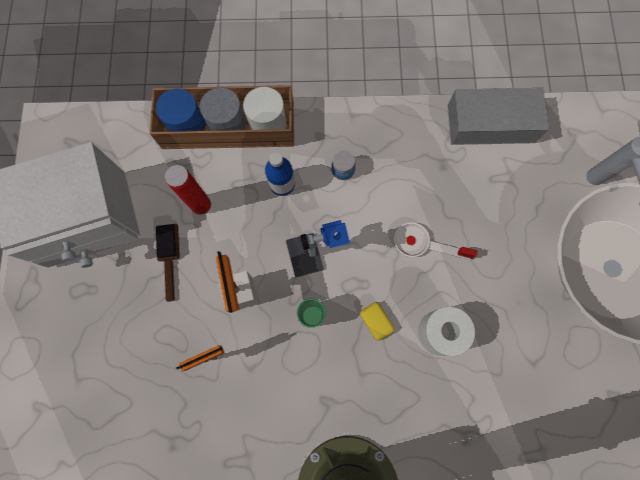

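Run:
```python
from h import *
for n,c in(('scene',(160,180,480,400)),('top',(150,140,490,380))):
    p=np.load(n+'0.npy',allow_pickle=True).item(); save(p,n+'0z.png',c,2.35)
```

```text
(no output)
```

View pics/scene0z.png

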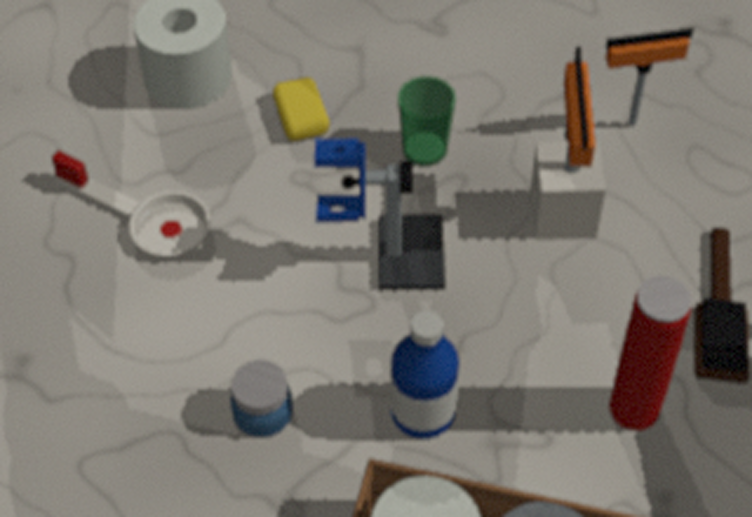

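View pics/top0z.png

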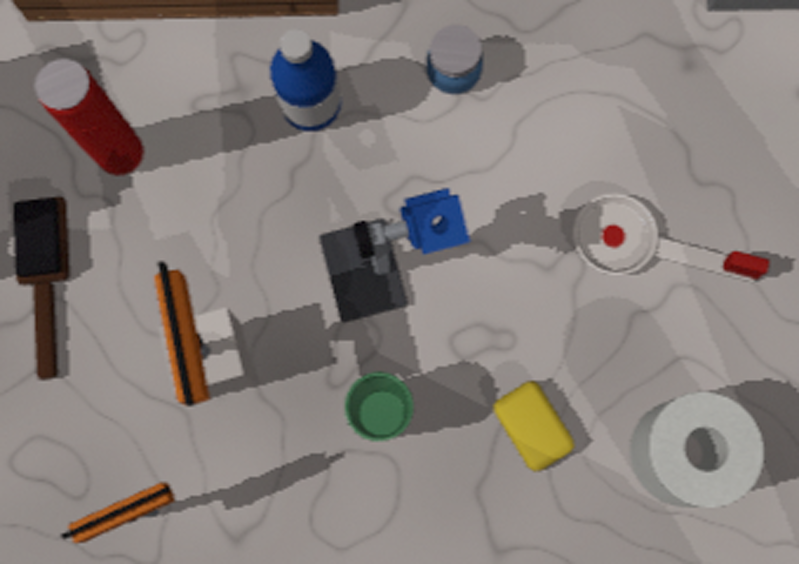

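Run:
```python
from h import *
np.set_printoptions(precision=4,suppress=True)
ps={n:np.load(n+'0.npy',allow_pickle=True).item() for n in('scene','top')}
def hsv(p): return cv2.cvtColor(p['img'],cv2.COLOR_BGR2HSV)
for n,p in ps.items():
    C=cloud(p);H=hsv(p)
    np.save(n+'C.npy',C)
    print(n)
    # counter plane
    print('table z',np.median(C[300:330,300:330,2]) if n=='top' else np.median(C[300:320,180:220,2]))
    box={'top':(215,245,240,320),'scene':(395,195,415,255)}[n]
    def reg(b,lo,hi):
        m=np.zeros((480,640),bool); m[b[1]:b[3],b[0]:b[2]]=1
        return m&cv2.inRange(H,lo,hi).astype(bool)&(p['depth']>0)
    m=reg(box,(3,120,60),(20,255,255)); X=C[m]; c=np.median(X,0)
    X=X[np.linalg.norm(X-c,axis=1)<.1]
    U,S,V=np.linalg.svd(X-X.mean(0),full_matrices=0); print('bar',len(X),X.mean(0),X.min(0),X.max(0),V,S/np.sqrt(len(X)))
    for name,b,lo,hi in [('blue',{'top':(318,218,352,250),'scene':(290,235,320,278)}[n],(105,120,40),(130,255,255)),
       ('red',{'top':(455,242,480,262),'scene':(178,240,202,262)}[n],(0,150,60),(6,255,255)),
       ('mark',{'top':(400,230,425,250),'scene':(222,268,245,285)}[n],(0,150,60),(6,255,255))]:
        m=reg(b,lo,hi);X=C[m];vs=np.argwhere(m)[:,::-1]
        U,S,V=np.linalg.svd(X-X.mean(0),full_matrices=0); print(name,len(X),vs.mean(0),X.mean(0),X.min(0),X.max(0));print(V[0],V[2],S/np.sqrt(len(X)))
P=[ps['scene'],ps['top']]
for nm,a,b in [('bar',(407.8,228.2),(226.2,283.1)),('eyelet',(303.6,242.9),(340.6,235.6)),('low',(306.1,267.8),(334,230.1)),('shoulder',(400.2,241.4),(230.5,289.1)),('mark',(233.9,276.5),(412.8,240.3)),('holder',(400.3,270.9),(242.7,291.8))]:
    X=tri(P,[a,b]);print(nm,X,proj(P[0],X)-a,proj(P[1],X)-b)
```

```text
scene
table z 0.0007556386122179457
bar 377 [0.4741 0.2542 0.1936] [0.4015 0.232  0.1522] [0.523  0.2751 0.2205] [[ 0.9732  0.2124 -0.0886]
 [-0.0093 -0.3485 -0.9373]
 [ 0.2299 -0.9129  0.3372]] [0.0363 0.0108 0.0069]
blue 405 [304.9309 254.558 ] [0.5752 0.0232 0.1484] [ 0.5339 -0.0085  0.0985] [0.6134 0.0501 0.185 ]
[ 0.3941  0.0671 -0.9166] [ 0.8    -0.5161  0.3062] [0.0321 0.0156 0.014 ]
red 105 [189.4857 251.3238] [ 0.5522 -0.3089  0.0389] [ 0.5363 -0.3306  0.0186] [ 0.5621 -0.292   0.0524]
[-0.3367 -0.9203  0.1994] [ 0.9368 -0.3059  0.1699] [0.0118 0.0094 0.0042]
mark 32 [232.1875 276.9375] [ 0.5862 -0.1793  0.0076] [ 0.5778 -0.1893  0.0023] [ 0.5961 -0.1709  0.0142]
[ 0.869  -0.3351  0.3641] [-0.3738  0.0376  0.9267] [0.0057 0.005  0.0025]
top
table z 0.005469117626874287
bar 561 [0.4517 0.2469 0.1941] [0.3925 0.2267 0.1688] [0.5126 0.2726 0.2142] [[-0.976  -0.2175 -0.0095]
 [ 0.1984 -0.8708 -0.4499]
 [ 0.0896 -0.441   0.893 ]] [0.0348 0.0084 0.0054]
blue 545 [334.6312 233.8624] [0.5628 0.0175 0.1604] [ 0.5315 -0.0138  0.0986] [0.6047 0.0481 0.1831]
[-0.5419 -0.0942  0.8352] [-0.8402  0.0376 -0.5409] [0.0266 0.0153 0.0133]
red 144 [466.9861 252.0764] [ 0.5403 -0.3118  0.04  ] [ 0.5299 -0.3321  0.0097] [ 0.5544 -0.2948  0.0527]
[ 0.2278  0.8765 -0.424 ] [-0.9051  0.3512  0.2397] [0.0118 0.0091 0.0043]
mark 59 [410.5254 239.9322] [ 0.5824 -0.1809  0.0057] [ 0.5712 -0.1901  0.0018] [ 0.5931 -0.1709  0.0118]
[-0.9777  0.1936  0.0816] [ 0.0729 -0.0518  0.996 ] [0.0061 0.0053 0.002 ]
bar [0.4543 0.2559 0.1746] [[-0.9116  0.0966]] [[-1.0585  0.2238]]
eyelet [0.5555 0.0097 0.1677] [[-2.1293 -0.1971]] [[-2.3276  0.5197]]
low [0.5845 0.0224 0.1074] [[-2.0233 -0.1676]] [[-2.1144  0.4711]]
shoulder [0.4505 0.2498 0.1186] [[ 2.2426 -0.2402]] [[ 2.539  -0.5804]]
mark [ 0.5808 -0.182   0.0033] [[-1.853 -0.359]] [[-1.9464  0.4488]]
holder [0.4573 0.2527 0.0011] [[-1.5184  0.111 ]] [[-1.6252  0.3494]]
```

Run:
```python
from h import *
rows=[]
for n,cs in(('scene',[(285,230,360,305),(380,185,455,260+20)]),('top',[(285,210,360,285),(205,240,265,320)])):
    p=np.load(n+'0.npy',allow_pickle=True).item()
    for c in cs:
        rows.append(cv2.resize(p['img'][c[1]:c[3],c[0]:c[2]],(390,295),interpolation=cv2.INTER_NEAREST))
cv2.imwrite('pics/z1.png',np.vstack([np.hstack(rows[:2]),np.hstack(rows[2:])]))
```

```text
(no output)
```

View pics/z1.png

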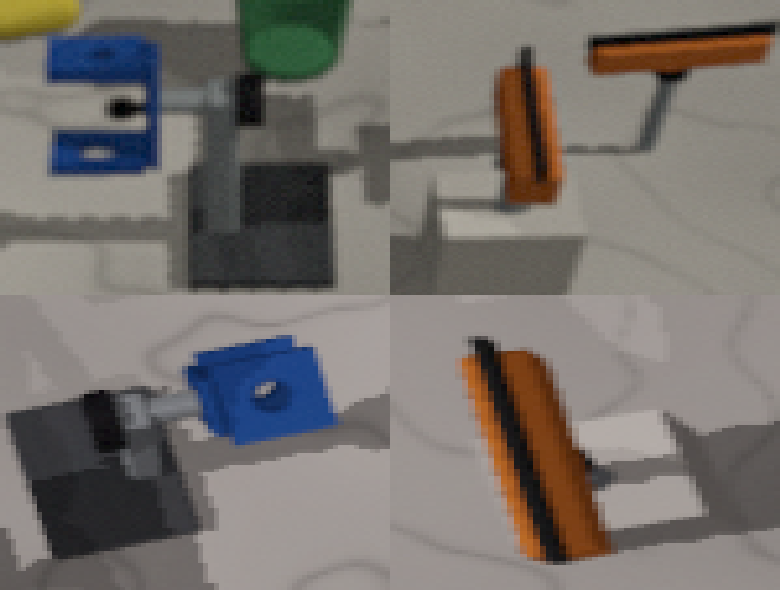

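```bash
cat > fit.py <<'E'
from h import *
from scipy.optimize import minimize
from scipy.spatial.transform import Rotation as Ro
SS=8
def box(x0,x1,y0,y1,z0,z1): return np.array([[x,y,z] for x in(x0,x1) for y in(y0,y1) for z in(z0,z1)])
def cyl(r,z0,z1,n=24):
    a=np.linspace(0,2*np.pi,n,endpoint=False); return np.vstack([np.c_[r*np.cos(a),r*np.sin(a),0*a+z] for z in(z0,z1)])
def cov(p,parts,crop,holes=()):
    w,h=crop[2]-crop[0],crop[3]-crop[1]; im=np.zeros((h*SS,w*SS),np.uint8)
    def px(X): return np.round(((proj(p,X)-np.array(crop[:2])+.5)*SS-.5)*16).astype(np.int32)
    for i,X in enumerate(parts):
        hull=cv2.convexHull(px(X)); one=np.zeros_like(im); cv2.fillConvexPoly(one,hull,255,shift=4)
        im|=one
    return cv2.resize(im,(w,h),interpolation=cv2.INTER_AREA)/255.
E
cat > f1.py <<'E'
from fit import *
np.set_printoptions(precision=4,suppress=True)
ps={n:np.load(n+'0.npy',allow_pickle=True).item() for n in('scene','top')}
def H(p): return cv2.cvtColor(p['img'],cv2.COLOR_BGR2HSV)
# ---- cradle
crops={'scene':(285,228,325,285),'top':(312,212,360,256)}
M={}
for n,p in ps.items():
    c=crops[n]; m=cv2.inRange(H(p),(105,120,40),(130,255,255))[c[1]:c[3],c[0]:c[2]]>0
    M[n]=m.astype(float)
    if n=='top': # fill hole
        m2=cv2.morphologyEx(m.astype(np.uint8),cv2.MORPH_CLOSE,np.ones((7,7))); M[n]=m2.astype(float)
    else:
        M[n]=m.astype(float)
def pose(q):
    R=(Ro.from_euler('z',q[3])*Ro.from_euler('y',-q[4])).as_matrix(); return R,q[:3]
def parts(q):
    R,t=pose(q)
    L=[box(-.023,.023,-.023,.023,-.010,0),box(-.023,.023,-.023,.023,-.076,-.068),box(-.007,.007,.023,.03,-.076,0)]
    L[2]=box(-q[5],q[5],.023,.03,-.076,0)
    return [X@R.T+t for X in L]
def cost(q,off=None):
    s=0
    for n,p in ps.items():
        r=cov(p,parts(q),crops[n]); m=M[n]
        d=(r-m)**2
        if n=='scene': # ignore hole through lower plate
            hole=proj(p,(pose(q)[0]@np.array([0,0,-.068])+pose(q)[1]))[0]-np.array(crops[n][:2])
            u=np.arange(d.shape[1])[None,:];v=np.arange(d.shape[0])[:,None]
            d=d*(((u-hole[0])**2+(v-hole[1])**2)>36)
        s+=d.sum()
    return s+((q[5]-.012)/.02)**2
best=None
for yaw in(0,.2,.4):
    q0=np.array([.556,.012,.17,yaw,.48,.012])
    sim=np.vstack([q0]+[q0+d for d in np.diag([.006,.006,.006,.15,.1,.005])])
    r=minimize(cost,q0,method='Nelder-Mead',options=dict(initial_simplex=sim,maxiter=700,xatol=1e-5,fatol=1e-3))
    print(r.x,r.fun,np.degrees(r.x[3:5]))
    if best is None or r.fun<best.fun: best=r
q=best.x; R,t=pose(q); print('eyelet',t,'axis',R[:,2],'lower',t-R[:,2]*.068,'tip',t-.13*R[:,2]); 
# swivel at 0.14
print('swivel pt',t-R[:,2]*(t[2]-.14)/R[2,2])
np.save('q_cradle.npy',q)
# ---- squeegee
crops2={'scene':(390,192,418,262),'top':(208,244,256,320)}
M2={}
for n,p in ps.items():
    c=crops2[n]; h=H(p); m=(cv2.inRange(h,(3,110,40),(20,255,255))|cv2.inRange(h,(0,0,0),(180,255,55)))[c[1]:c[3],c[0]:c[2]]>0
    M2[n]=m.astype(float)
def sp(q):
    R=Ro.from_euler('z',q[2]).as_matrix()@Ro.from_rotvec([q[3],q[4],0]).as_matrix()
    return R,np.array([q[0],q[1],q[5]])
def sparts(q):
    R,t=sp(q); return [X@R.T+t for X in [box(-.06,.06,-.012,.012,.150,.186),box(-q[6],q[6],-.0025,.0025,.186,.203),cyl(.012,.13,.15)]]
def cost2(q): return sum(((cov(p,sparts(q),crops2[n])-M2[n])**2).sum() for n,p in ps.items())+((q[5]-.012)/.004)**2+((q[6]-.06)/.003)**2
best=None
for a in(-.05,.05):
  for b in(-.05,.05):
    q0=np.array([.457,.253,.22,a,b,.012,.06])
    sim=np.vstack([q0]+[q0+d for d in np.diag([.006,.006,.1,.06,.06,.004,.003])])
    r=minimize(cost2,q0,method='Nelder-Mead',options=dict(initial_simplex=sim,maxiter=900,xatol=1e-5,fatol=1e-3))
    print(r.x,r.fun)
    if best is None or r.fun<best.fun: best=r
q=best.x;R,t=sp(q);print('tip',t,'axis',R[:,2],'x',R[:,0],'y',R[:,1],'bar',t+.168*R[:,2],'at z=.09',t+R[:,2]*.08)
np.save('q_sq.npy',q)
out=[]
for (cr,MM,pp,f) in((crops,M,parts,'q_cradle.npy'),(crops2,M2,sparts,'q_sq.npy')):
    for n,p in ps.items():
        c=crs=cr[n]; r=cov(p,pp(np.load(f)),c); a=np.dstack([MM[n]*255,0*r,r*255]).astype(np.uint8)
        im=p['img'][c[1]:c[3],c[0]:c[2]]
        out.append(cv2.resize(np.hstack([a,im]),(390,290),interpolation=cv2.INTER_NEAREST))
cv2.imwrite('pics/fit1.png',np.vstack([np.hstack(out[:2]),np.hstack(out[2:])]))
E
python3 f1.py
```

```text
[0.556  0.0129 0.1702 0.2558 0.3983 0.0098] 114.26687818473997 [14.6573 22.8184]
[0.5564 0.0128 0.1703 0.2443 0.3853 0.012 ] 112.38488546370792 [13.9976 22.0776]
[0.5567 0.0128 0.1704 0.2528 0.3836 0.0128] 111.65927267827242 [14.4821 21.9807]
eyelet [0.5567 0.0128 0.1704] axis [-0.3624 -0.0936  0.9273] lower [0.5813 0.0191 0.1074] tip [0.6038 0.025  0.0499]
swivel pt [0.5686 0.0159 0.14  ]
[ 0.4579  0.2602  0.2047  0.0401 -0.0293  0.0063  0.0583] 91.53722879015898
[ 0.4578  0.262   0.2034  0.0525 -0.0366  0.0089  0.059 ] 84.05341088487815
[ 0.4545  0.2627  0.2125  0.0624 -0.0162  0.0098  0.0588] 86.2726733737046
[ 0.4545  0.2607  0.215   0.0546 -0.0089  0.0139  0.0611] 97.5395434715717
tip [0.4578 0.262  0.0089] axis [-0.0252 -0.0588  0.998 ] x [0.9789 0.2009 0.0366] y [-0.2027  0.9778  0.0525] bar [0.4536 0.2521 0.1765] at z=.09 [0.4558 0.2573 0.0887]
```

View pics/fit1.png

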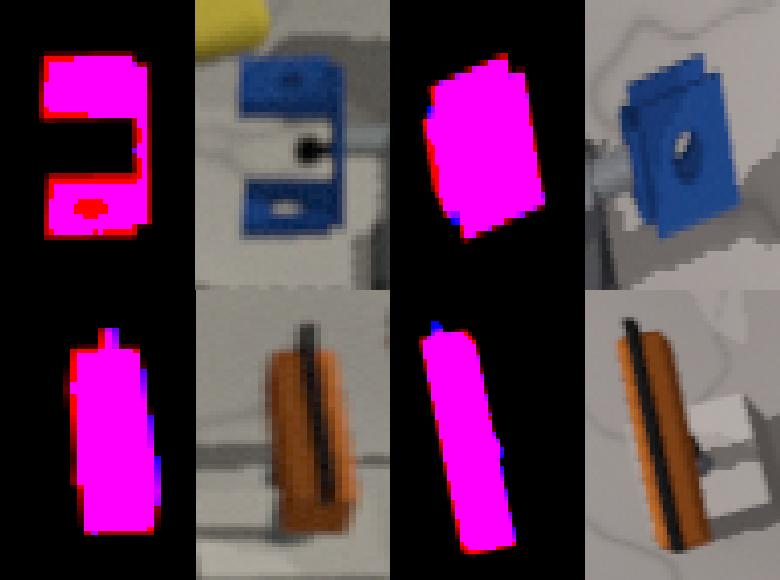

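```bash
cat > f2.py <<'E'
import re
src=open('f1.py').read()
src=src.replace("(105,120,40)","(100,75,30)").replace("q0=np.array([.556,.012,.17,yaw,.48,.012])","q0=np.array([.556,.012,.17,yaw,.48,.012,0,0,0,0])").replace("np.diag([.006,.006,.006,.15,.1,.005])","np.diag([.006,.006,.006,.15,.1,.005,1,1,1,1])")
src=src.replace("r=cov(p,parts(q),crops[n]); m=M[n]","r=cov(p,parts(q),crops[n],off=q[6:8] if n=='scene' else q[8:10]); m=M[n]").replace("+((q[5]-.012)/.02)**2","+((q[5]-.012)/.02)**2+3*(q[6:10]**2).sum()").replace("maxiter=700","maxiter=2500")
src=src.replace("q0=np.array([.457,.253,.22,a,b,.012,.06])","q0=np.array([.457,.253,.22,a,b,.012,.06,0,0,0,0])").replace("np.diag([.006,.006,.1,.06,.06,.004,.003])","np.diag([.006,.006,.1,.06,.06,.004,.003,1,1,1,1])").replace("maxiter=900","maxiter=2500")
src=src.replace("(cov(p,sparts(q),crops2[n])","(cov(p,sparts(q),crops2[n],off=q[7:9] if n=='scene' else q[9:11])").replace("+((q[6]-.06)/.003)**2","+((q[6]-.06)/.003)**2+3*(q[7:11]**2).sum()")
src=src.replace("(3,110,40)","(3,90,40)").replace("(180,255,55)","(180,255,75)")
open('f1b.py','w').write(src)
E
sed -i 's/def cov(p,parts,crop,holes=()):/def cov(p,parts,crop,off=(0,0)):/; s/-np.array(crop\[:2\])+.5/-np.array(crop[:2])+np.array(off)+.5/' fit.py
python3 f2.py; python3 f1b.py
cat > f3.py <<'E'
from fit import *
np.set_printoptions(precision=4,suppress=True)
q=np.load('q_cradle.npy'); 
R=(Ro.from_euler('z',q[3])*Ro.from_euler('y',-q[4])).as_matrix();t=q[:3]
s=np.load('q_sq.npy'); Rs=Ro.from_euler('z',s[2]).as_matrix()@Ro.from_rotvec([s[3],s[4],0]).as_matrix();ts=np.array([s[0],s[1],s[5]])
for n in('scene','top'):
    p=np.load(n+'0.npy',allow_pickle=True).item();C=cloud(p)
    def face(X,nm,ref):
        hull=np.round(proj(p,X)).astype(np.int32); m=np.zeros((480,640),np.uint8);cv2.fillConvexPoly(m,cv2.convexHull(hull),1)
        m=m.astype(bool)&(p['depth']>0); Y=C[m]; d0=(Y-X.mean(0))@ref
        Y=Y[abs(d0-np.median(d0))<.012]
        for _ in range(4):
            c=Y.mean(0);U,S,V=np.linalg.svd(Y-c,full_matrices=0);nn=V[2]*np.sign(V[2]@ref);r=(Y-c)@nn
            if _<3: Y=Y[abs(r)<2.5*r.std()]
        print(n,nm,len(Y),'normal',nn,'resid',r.std(),'offset of ref plane',(Y.mean(0)-X.mean(0))@ref)
    k=.019
    face(np.array([[x,y,0] for x in(-k,k) for y in(-k,k)])@R.T+t,'eyelet',R[:,2])
    face(np.array([[x,y,-.068] for x in(-k,k) for y in(-k,k)])@R.T+t,'lower',R[:,2])
    face(np.array([[x,y,.186] for x in(-.055,.055) for y in(-.010,.010)])@Rs.T+ts,'bartop',Rs[:,2])
    face(np.array([[x,-.012,z] for x in(-.055,.055) for z in(.154,.183)])@Rs.T+ts,'bar-y',-Rs[:,1])
E
python3 f3.py
```

```text
[ 0.5554  0.012   0.1688  0.2385  0.4002  0.0145  0.4411 -0.0936 -0.0509
 -0.4   ] 57.92879215821766 [13.6624 22.931 ]
[ 0.5562  0.0123  0.1692  0.2507  0.4025  0.0144  0.6474 -0.1765  0.2002
 -0.0813] 58.71513161663006 [14.3661 23.059 ]
[0.5563 0.0136 0.172  0.2474 0.3981 0.0147 0.2861 0.3368 0.6068 0.1732] 59.6914624657833 [14.1755 22.8071]
eyelet [0.5554 0.012  0.1688] axis [-0.3786 -0.092   0.921 ] lower [0.5812 0.0183 0.1062] tip [0.6047 0.024  0.0491]
swivel pt [0.5673 0.0149 0.14  ]
[ 0.4578  0.2599  0.2077  0.0416 -0.0335  0.0082  0.063   0.55    0.2001
  0.0039 -0.2283] 68.80028036386055
[ 0.4569  0.2614  0.2105  0.0499 -0.0208  0.0085  0.0601  0.3597 -0.5994
  0.3189  0.1663] 71.90094052247446
[ 0.4586  0.2605  0.2082  0.0449 -0.0307  0.0091  0.0618  0.5296 -0.2824
  0.2113  0.3912] 69.14843363769812
[0.4518 0.2581 0.2122 0.0367 0.0127 0.0108 0.0602 0.2    0.409  0.574
 0.2884] 78.12640725652037
tip [0.4578 0.2599 0.0082] axis [-0.0242 -0.0476  0.9986] x [0.9781 0.2054 0.0335] y [-0.2067  0.9775  0.0416] bar [0.4537 0.2519 0.176 ] at z=.09 [0.4558 0.2561 0.0881]
scene eyele
[... 228 characters left out ...]
ene bartop 224 normal [ 0.0686 -0.5131  0.8556] resid 0.004847966403427928 offset of ref plane 0.004699644243419006
scene bar-y 61 normal [ 0.2069 -0.9738 -0.0943] resid 0.0007134463563155878 offset of ref plane -0.001509547315821208
top eyelet 266 normal [-0.3728 -0.0951  0.923 ] resid 0.001728250903150236 offset of ref plane 0.0022951914658865162
top lower 212 normal [-0.399  -0.1179  0.9094] resid 0.0017290599643885636 offset of ref plane 0.07005333537917234
top bartop 357 normal [-0.0042  0.0444  0.999 ] resid 0.0018431252643849327 offset of ref plane 0.0018758458881256604
top bar-y 130 normal [ 0.2123 -0.9772  0.0084] resid 0.0003417087820934158 offset of ref plane 0.0010774727564632608
```

View pics/fit1.png

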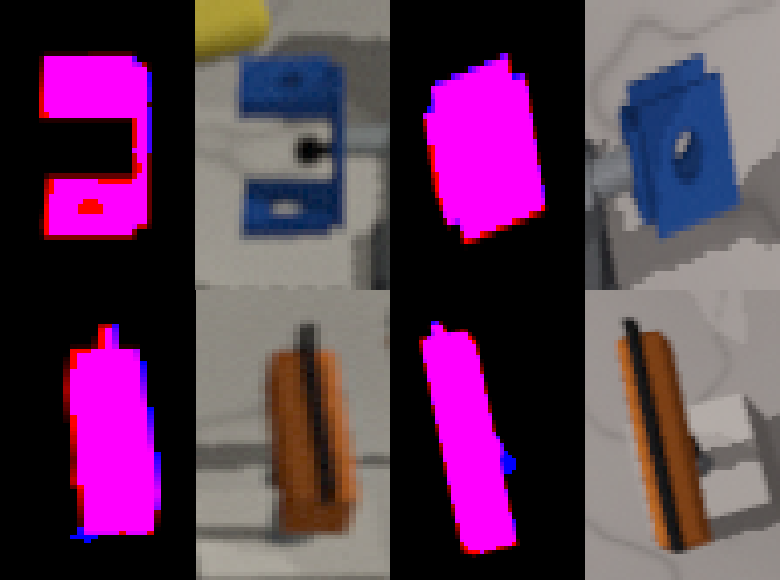

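Run:
```python
from h import *
np.set_printoptions(precision=4,suppress=True)
ps=[np.load(n+'0.npy',allow_pickle=True).item() for n in('scene','top')]
print('mark',ray(ps[0],(233,276.7),.005),ray(ps[1],(411,240),.005))
print('grip z.03',tri(ps,[(189.5,251.3),(467,252.1)]),ray(ps[0],(189.5,251.3),.035),ray(ps[1],(467,252.1),.035))
from scipy.spatial.transform import Rotation as Ro
o=get_obs(); w,x,y,z=o['orientation'];print(Ro.from_quat([x,y,z,w]).as_matrix())
for t in ['tumbler','soap','jar','roll','dispenser','spray','hairbrush']:
    C=cloud(ps[1]); m=masks_of  # skip
for nm,uv,z in [('soap',(377,320),.028),('tumbler',(311,314),.05),('jar',(343,160),.06),('roll',(450,331),.1),('disp',(277,158),.17),('spray',(177,176),.21),('brush',(168,245),.02),('sq2',(201,358),.1),('dishbowl',(412,240),.018)]:
    print(nm,ray(ps[1],uv,z))
```

```text
mark [ 0.5832 -0.1783  0.005 ] [ 0.5824 -0.1822  0.005 ]
grip z.03 [ 0.543  -0.3154  0.0264] [ 0.5492 -0.3107  0.035 ] [ 0.5413 -0.3134  0.035 ]
[[ 0.      0.3228 -0.9465]
 [ 0.     -0.9465 -0.3228]
 [-1.     -0.     -0.    ]]
soap [ 0.3794 -0.083   0.028 ]
tumbler [0.3952 0.076  0.05  ]
jar [ 0.7827 -0.0113  0.06  ]
roll [ 0.3469 -0.2382  0.1   ]
disp [0.7431 0.1457 0.17  ]
spray [0.6879 0.3604 0.21  ]
brush [0.5787 0.4373 0.02  ]
sq2 [0.2987 0.3212 0.1   ]
dishbowl [ 0.5792 -0.1822  0.018 ]
```

Emit:
carry_out(
  moves=[
    {"rx": -1, "gripper": 1},
    {"rx": -1, "gripper": 1},
    {"rx": -1, "gripper": 1},
    {"rx": -1, "gripper": 1},
    {"rx": -1, "gripper": 1},
    {"rx": -1, "gripper": 1},
    {"rx": -1, "gripper": 1},
  ],
)

```text
validation failed for argument at $.mo...
```

```bash
cat > go.py <<'E'
import sys
from h import *
from scipy.spatial.transform import Rotation as Ro
np.set_printoptions(precision=3,suppress=True)
def st():
    o=get_obs(); w,x,y,z=o['orientation']; return o,np.array(o['tool_pos']),Ro.from_quat([x,y,z,w]).as_matrix()
def todo(tgt,Rt=None):
    o,p,R=st(); d=R.T@(np.array(tgt)-p)/.025
    print('t %.2f'%o['time_s'],'pos',p,'F',o['contact_force'],'w %.4f'%o['grip_width'])
    print('shift units (tool)',d,'norm',np.linalg.norm(d))
    if Rt is not None: print('turn units (tool)',Ro.from_matrix(R.T@Rt).as_rotvec(degrees=True)/8)
    return R
E
python3 - <<'E'
from go import *
d=np.array([-.27,-.963,0]);d/=np.linalg.norm(d)
y=np.array([.963,-.27,0]);y/=np.linalg.norm(y); x=np.array([0,0,-1.]);Rt=np.c_[x,y,np.cross(x,y)]
print(todo([.545,-.314,.09],Rt))
E
```

```text
t 2.20 pos [ 0.202 -0.592  0.231] F [-1.076 -0.183  0.201] w 0.0854
shift units (tool) [  5.652  -6.074 -16.577] norm 18.53745441172692
turn units (tool) [-6.938 -0.     0.   ]
[[ 0.     0.323 -0.946]
 [ 0.    -0.946 -0.323]
 [-1.    -0.    -0.   ]]
```

Emit:
carry_out(
  moves=[
    {"dx": 0.0, "dy": 0.0, "dz": 0.0, "rx": -0.99, "ry": 0.0, "rz": 0.0, "gripper": 1.0},
    {"dx": 0.0, "dy": 0.0, "dz": 0.0, "rx": -0.99, "ry": 0.0, "rz": 0.0, "gripper": 1.0},
  ],
)

```text
time_s: 2.4
tool_pos: [0.202, -0.5915, 0.2314]
orientation: [-0.213, -0.674, -0.213, 0.674]
contact_force: [-0.2, 0.2, -0.7]
grip_width: 0.0856
```

Emit:
carry_out(
  moves=[
    {"dx": 0, "dy": 0, "dz": 0, "rx": -0.99, "ry": 0, "rz": 0, "gripper": 1},
    {"dx": 0, "dy": 0, "dz": 0, "rx": -0.99, "ry": 0, "rz": 0, "gripper": 1},
    {"dx": 0, "dy": 0, "dz": 0, "rx": -0.99, "ry": 0, "rz": 0, "gripper": 1},
    {"dx": 0, "dy": 0, "dz": 0, "rx": -0.99, "ry": 0, "rz": 0, "gripper": 1},
    {"dx": 0, "dy": 0, "dz": 0, "rx": -0.99, "ry": 0, "rz": 0, "gripper": 1},
  ],
)

```text
time_s: 2.9
tool_pos: [0.2019, -0.5915, 0.2315]
orientation: [-0.437, -0.556, -0.437, 0.556]
contact_force: [0.0, -0.4, -0.2]
grip_width: 0.0854
```

```bash
cat > d.py <<'E'
from go import *
y=np.array([.963,-.27,0]);y/=np.linalg.norm(y); x=np.array([0,0,-1.]);Rt=np.c_[x,y,np.cross(x,y)]
todo([float(a) for a in sys.argv[1:4]],Rt)
E
python3 d.py .545 -.314 .09
```

```text
t 2.90 pos [ 0.202 -0.592  0.231] F [ 0.025 -0.443 -0.19 ] w 0.0854
shift units (tool) [  5.644  10.715 -14.032] norm 18.535695065395444
turn units (tool) [0.25  0.006 0.003]
```

Emit:
carry_out(
  moves=[
    {"dx": 0.37, "dy": 0.71, "dz": -0.94, "rx": 0.03, "ry": 0, "rz": 0, "gripper": 1},
    {"dx": 0.37, "dy": 0.71, "dz": -0.94, "rx": 0.03, "ry": 0, "rz": 0, "gripper": 1},
    {"dx": 0.37, "dy": 0.71, "dz": -0.94, "rx": 0.03, "ry": 0, "rz": 0, "gripper": 1},
    {"dx": 0.37, "dy": 0.71, "dz": -0.94, "rx": 0.03, "ry": 0, "rz": 0, "gripper": 1},
    {"dx": 0.37, "dy": 0.71, "dz": -0.94, "rx": 0.03, "ry": 0, "rz": 0, "gripper": 1},
    {"dx": 0.37, "dy": 0.71, "dz": -0.94, "rx": 0.03, "ry": 0, "rz": 0, "gripper": 1},
    {"dx": 0.37, "dy": 0.71, "dz": -0.94, "rx": 0.03, "ry": 0, "rz": 0, "gripper": 1},
    {"dx": 0.37, "dy": 0.71, "dz": -0.94, "rx": 0.03, "ry": 0, "rz": 0, "gripper": 1},
    {"dx": 0.37, "dy": 0.71, "dz": -0.94, "rx": 0, "ry": 0, "rz": 0, "gripper": 1},
    {"dx": 0.37, "dy": 0.71, "dz": -0.94, "rx": 0, "ry": 0, "rz": 0, "gripper": 1},
  ],
)

```text
time_s: 3.9
tool_pos: [0.4357, -0.4098, 0.1358]
orientation: [-0.427, -0.564, -0.423, 0.567]
contact_force: [0.7, 0.0, -0.9]
grip_width: 0.0856
```

```bash
python3 d.py .545 -.314 .09
```

```text
t 3.90 pos [ 0.436 -0.41   0.136] F [ 0.677  0.019 -0.892] w 0.0856
shift units (tool) [ 1.804  3.134 -4.905] norm 6.094255612465042
turn units (tool) [-0.056  0.047 -0.008]
```

Emit:
carry_out(
  moves=[
    {"dx": 0.36, "dy": 0.63, "dz": -0.98, "rx": 0, "ry": 0.01, "rz": 0, "gripper": 1},
    {"dx": 0.36, "dy": 0.63, "dz": -0.98, "rx": 0, "ry": 0.01, "rz": 0, "gripper": 1},
    {"dx": 0.36, "dy": 0.63, "dz": -0.98, "rx": 0, "ry": 0.01, "rz": 0, "gripper": 1},
    {"dx": 0.36, "dy": 0.63, "dz": -0.98, "rx": 0, "ry": 0, "rz": 0, "gripper": 1},
    {"dx": 0.36, "dy": 0.63, "dz": -0.98, "rx": 0, "ry": 0, "rz": 0, "gripper": 1},
    {"dx": 0, "dy": 0, "dz": 0, "rx": 0, "ry": 0, "rz": 0, "gripper": 1},
  ],
)

```text
time_s: 4.5
tool_pos: [0.5535, -0.3057, 0.0876]
orientation: [0.427, 0.565, 0.426, -0.563]
contact_force: [0.1, 0.1, -0.3]
grip_width: 0.0856
```

```bash
python3 d.py .545 -.314 .013; python3 -c "
from h import *
p=snapshot('top');save(p,'t1.png',(380,180,540,300),4);p=snapshot('scene');save(p,'s1.png',(130,190,290,310),4)"
```

```text
t 4.50 pos [ 0.553 -0.306  0.088] F [ 0.083  0.13  -0.327] w 0.0856
shift units (tool) [ 2.985 -0.243  0.415] norm 3.023549046666098
turn units (tool) [-0.02  -0.004 -0.019]
```

View pics/t1.png

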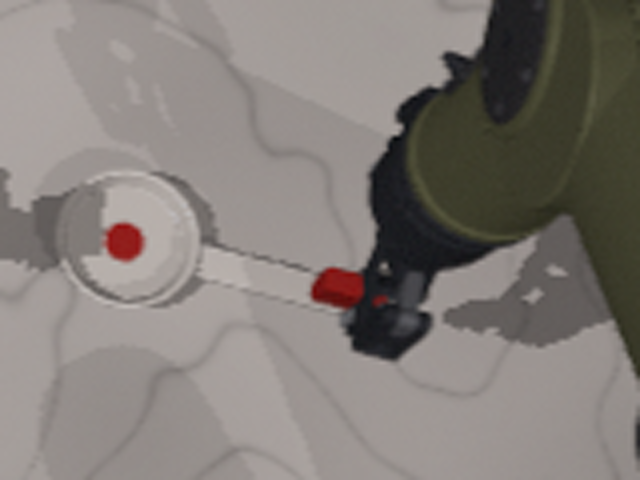

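View pics/s1.png

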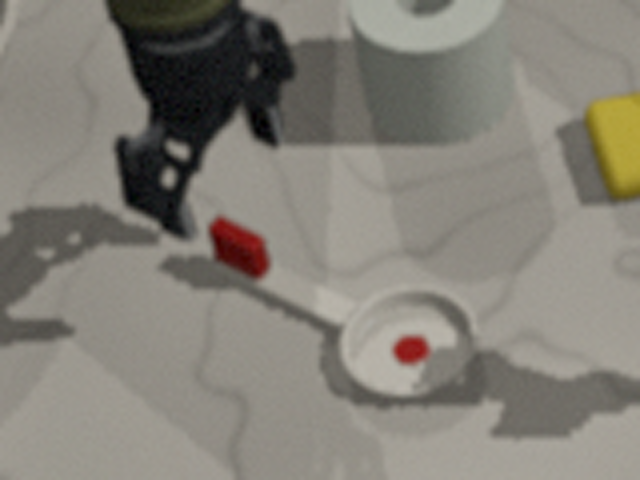

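Emit:
carry_out(
  moves=[
    {"dx": 0.75, "dy": -0.12, "dz": 0.21, "rx": 0, "ry": 0, "rz": 0, "gripper": 1},
    {"dx": 0.75, "dy": -0.12, "dz": 0.21, "rx": 0, "ry": 0, "rz": 0, "gripper": 1},
    {"dx": 0.75, "dy": 0, "dz": 0, "rx": 0, "ry": 0, "rz": 0, "gripper": 1},
    {"dx": 0.6, "dy": 0, "dz": 0, "rx": 0, "ry": 0, "rz": 0, "gripper": 1},
    {"dx": 0, "dy": 0, "dz": 0, "rx": 0, "ry": 0, "rz": 0, "gripper": 1},
  ],
)

```text
time_s: 5.1
tool_pos: [0.5379, -0.3274, 0.0173]
orientation: [-0.426, -0.565, -0.419, 0.569]
contact_force: [-0.8, -0.0, -0.1]
grip_width: 0.0854
```

```bash
python3 d.py .545 -.314 .0125
```

```text
t 5.10 pos [ 0.538 -0.327  0.017] F [-0.839 -0.002 -0.052] w 0.0854
shift units (tool) [ 0.185  0.117 -0.598] norm 0.6366064893375832
turn units (tool) [-0.117  0.067 -0.03 ]
```

Emit:
carry_out(
  moves=[
    {"dx": 0.15, "dy": 0.1, "dz": -0.5, "rx": -0.1, "ry": 0.06, "rz": -0.03, "gripper": 1},
    {"dx": 0, "dy": 0, "dz": 0, "rx": 0, "ry": 0, "rz": 0, "gripper": 1},
  ],
)

```text
time_s: 5.3
tool_pos: [0.5442, -0.3165, 0.0141]
orientation: [-0.427, -0.564, -0.426, 0.564]
contact_force: [0.6, 1.3, 0.3]
grip_width: 0.0854
```

```bash
python3 d.py .545 -.314 .0125
```

```text
t 5.30 pos [ 0.544 -0.316  0.014] F [0.578 1.335 0.259] w 0.0854
shift units (tool) [ 0.066  0.002 -0.103] norm 0.12218972373011641
turn units (tool) [-0.021  0.005 -0.004]
```

Emit:
carry_out(
  moves=[
    {"dx": 0.05, "dy": 0, "dz": -0.08, "rx": 0, "ry": 0, "rz": 0, "gripper": 0},
    {"dx": 0, "dy": 0, "dz": 0, "rx": 0, "ry": 0, "rz": 0, "gripper": 0},
    {"dx": 0, "dy": 0, "dz": 0, "rx": 0, "ry": 0, "rz": 0, "gripper": 0},
    {"dx": 0, "dy": 0, "dz": 0, "rx": 0, "ry": 0, "rz": 0, "gripper": 0},
    {"dx": 0, "dy": 0, "dz": 0, "rx": 0, "ry": 0, "rz": 0, "gripper": 0},
  ],
)

```text
time_s: 5.8
tool_pos: [0.5466, -0.3144, 0.0154]
orientation: [0.428, 0.564, 0.425, -0.563]
contact_force: [0.0, -0.0, -0.6]
grip_width: 0.0147
```

Run:
```python
from go import *
p=snapshot('top')
H=cv2.cvtColor(p['img'],cv2.COLOR_BGR2HSV); m=cv2.inRange(H,(0,150,60),(6,255,255)); m[:,:395]=0;m[:,430:]=0;m[:220]=0;m[262:]=0
uv=np.argwhere(m)[:,::-1].mean(0); X=ray(p,uv,.005);print(uv,X)
o,q,R=st(); print(todo(q+[.6057-X[0],.0249-X[1],0]))
```

```text
[410.5 240. ] [ 0.582 -0.181  0.005]
t 5.85 pos [ 0.547 -0.314  0.015] F [ 0.201 -0.46  -1.133] w 0.0154
shift units (tool) [-0.019 -1.339 -8.177] norm 8.2855840810018
[[ 0.004  0.962 -0.272]
 [-0.003 -0.272 -0.962]
 [-1.     0.004  0.002]]
```

Emit:
carry_out(
  moves=[
    {"dx": 0, "dy": -0.05, "dz": -0.4, "rx": 0, "ry": 0, "rz": 0, "gripper": 0},
    {"dx": 0, "dy": -0.12, "dz": -0.75, "rx": 0, "ry": 0, "rz": 0, "gripper": 0},
    {"dx": 0, "dy": -0.12, "dz": -0.75, "rx": 0, "ry": 0, "rz": 0, "gripper": 0},
    {"dx": 0, "dy": -0.12, "dz": -0.75, "rx": 0, "ry": 0, "rz": 0, "gripper": 0},
    {"dx": 0, "dy": -0.12, "dz": -0.75, "rx": 0, "ry": 0, "rz": 0, "gripper": 0},
  ],
)

```text
time_s: 6.35
tool_pos: [0.5565, -0.2329, 0.0157]
orientation: [-0.428, -0.565, -0.42, 0.567]
contact_force: [0.1, -3.6, 2.3]
grip_width: 0.0155
```

```bash
cat > d2.py <<'E'
from go import *
y=np.array([.963,-.27,0]);y/=np.linalg.norm(y); x=np.array([0,0,-1.]);Rt=np.c_[x,y,np.cross(x,y)]
todo([.5465+.0237,-.3144+.2059,.0145],Rt)
E
python3 d2.py
```

```text
t 6.35 pos [ 0.557 -0.233  0.016] F [ 0.084 -3.553  2.316] w 0.0155
shift units (tool) [ 0.001 -0.873 -4.929] norm 5.00552826131289
turn units (tool) [-0.084  0.057 -0.052]
```

Emit:
carry_out(
  moves=[
    {"dx": 0, "dy": -0.15, "dz": -0.85, "rx": -0.05, "ry": 0.03, "rz": -0.03, "gripper": 0},
    {"dx": 0, "dy": -0.15, "dz": -0.85, "rx": 0, "ry": 0.02, "rz": 0, "gripper": 0},
    {"dx": 0, "dy": -0.15, "dz": -0.85, "rx": 0, "ry": 0.02, "rz": 0, "gripper": 0},
    {"dx": 0, "dy": -0.15, "dz": -0.75, "rx": 0, "ry": 0, "rz": 0, "gripper": 0},
    {"dx": 0, "dy": -0.1, "dz": -0.5, "rx": 0, "ry": 0, "rz": 0, "gripper": 0},
    {"dx": 0, "dy": 0, "dz": 0, "rx": 0, "ry": 0, "rz": 0, "gripper": 0},
  ],
)

```text
time_s: 6.95
tool_pos: [0.5653, -0.1275, 0.0153]
orientation: [0.427, 0.565, 0.427, -0.562]
contact_force: [0.7, 2.1, -0.4]
grip_width: 0.0154
```

```bash
python3 d2.py
```

```text
t 6.95 pos [ 0.565 -0.127  0.015] F [ 0.71   2.147 -0.35 ] w 0.0154
shift units (tool) [ 0.034 -0.018 -0.783] norm 0.7838224436113937
turn units (tool) [-0.002 -0.018 -0.012]
```

Emit:
carry_out(
  moves=[
    {"dx": 0.02, "dy": 0, "dz": -0.55, "rx": 0, "ry": 0, "rz": 0, "gripper": 0},
    {"dx": 0, "dy": 0, "dz": -0.15, "rx": 0, "ry": 0, "rz": 0, "gripper": 0},
    {"dx": 0, "dy": 0, "dz": 0, "rx": 0, "ry": 0, "rz": 0, "gripper": 0},
  ],
)

```text
time_s: 7.25
tool_pos: [0.5695, -0.1144, 0.0153]
orientation: [-0.427, -0.564, -0.425, 0.564]
contact_force: [0.5, 0.3, -0.4]
grip_width: 0.0152
```

```bash
python3 d2.py;  python3 - <<'E'
from go import *
for n in('top','scene'):
    p=snapshot(n); save(p,n+'2.png',(250,180,410,300) if n=='top' else (230,200,390,320),4)
    H=cv2.cvtColor(p['img'],cv2.COLOR_BGR2HSV); m=cv2.inRange(H,(0,130,50),(8,255,255))
    k,l,s,c=cv2.connectedComponentsWithStats(m)
    for i in range(1,k):
        if s[i,4]>8: print(n,c[i],s[i,4],ray(p,c[i],.005))
E
```

```text
t 7.25 pos [ 0.57  -0.114  0.015] F [ 0.531  0.291 -0.398] w 0.0152
shift units (tool) [ 0.031 -0.038 -0.234] norm 0.23905011142984564
turn units (tool) [-0.025  0.015 -0.014]
top [192.652 195.403] 739 [0.715 0.385 0.005]
scene [260.634 273.585] 41 [ 0.556 -0.109  0.005]
scene [302.116 298.14 ] 43 [0.608 0.02  0.005]
scene [434.939 336.998] 839 [0.644 0.373 0.005]
```

View pics/top2.png

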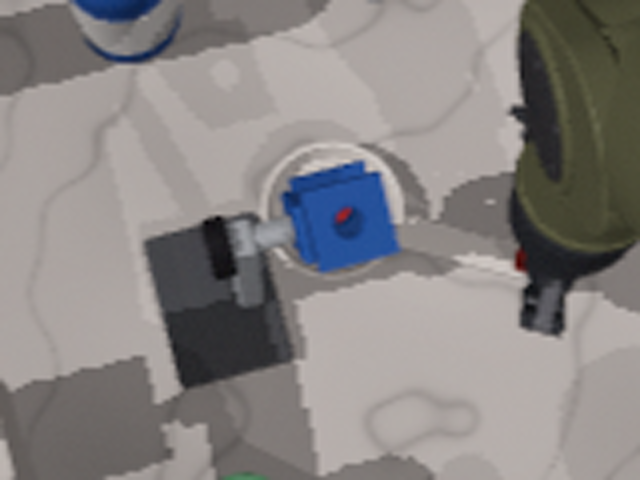

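View pics/scene2.png

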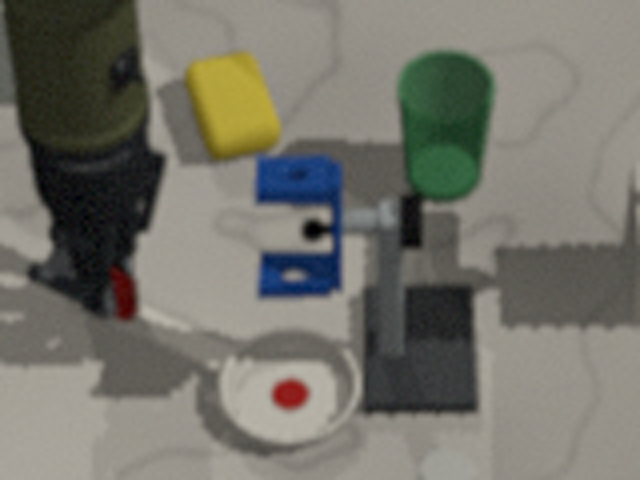

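Emit:
carry_out(
  moves=[
    {"dx": 0, "dy": 0, "dz": 0, "rx": 0, "ry": 0, "rz": 0, "gripper": 1},
    {"dx": 0, "dy": 0, "dz": 0, "rx": 0, "ry": 0, "rz": 0, "gripper": 1},
    {"dx": 0, "dy": 0, "dz": 0, "rx": 0, "ry": 0, "rz": 0, "gripper": 1},
    {"dx": 0, "dy": 0, "dz": 0, "rx": 0, "ry": 0, "rz": 0, "gripper": 1},
    {"dx": -0.7, "dy": 0, "dz": 0, "rx": 0, "ry": 0, "rz": 0, "gripper": 1},
    {"dx": -1, "dy": 0, "dz": 0, "rx": 0, "ry": 0, "rz": 0, "gripper": 1},
    {"dx": -1, "dy": 0, "dz": 0, "rx": 0, "ry": 0, "rz": 0, "gripper": 1},
    {"dx": -1, "dy": 0, "dz": 0, "rx": 0, "ry": 0, "rz": 0, "gripper": 1},
    {"dx": -1, "dy": 0, "dz": 0, "rx": 0, "ry": 0, "rz": 0, "gripper": 1},
    {"dx": -1, "dy": 0, "dz": 0, "rx": 0, "ry": 0, "rz": 0, "gripper": 1},
  ],
)

```text
time_s: 8.35
tool_pos: [0.5661, -0.1173, 0.1585]
orientation: [-0.424, -0.563, -0.426, 0.568]
contact_force: [0.6, 0.7, 0.2]
grip_width: 0.0854
```

```bash
cat > e.py <<'E'
from go import *
# squeegee grasp frame
a=np.array([-.015,-.046,.9985]);a/=np.linalg.norm(a)
xs=np.array([np.cos(.209),np.sin(.209),0]);xs-=a*(xs@a);xs/=np.linalg.norm(xs);ys=np.cross(a,xs)
bar=np.array([.4535,.2520,.1765])
def frame(sgn): 
    x=-a;y=sgn*ys;return np.c_[x,y,np.cross(x,y)]
if __name__=='__main__':
    h=float(sys.argv[1])
    for s in(1,-1):
        todo(bar+a*(h-.0187),frame(s))
    print(get_obs()['joints'])
E
python3 e.py .12
```

```text
t 8.35 pos [ 0.566 -0.117  0.159] F [0.601 0.682 0.206] w 0.0854
shift units (tool) [ -4.756  -8.461 -12.73 ] norm 16.00847555283289
turn units (tool) [-14.752   0.168   0.423]
t 8.35 pos [ 0.566 -0.117  0.159] F [0.601 0.682 0.206] w 0.0854
shift units (tool) [ -4.756  -8.461 -12.73 ] norm 16.00847555283289
turn units (tool) [ 7.742  0.37  -0.147]
[ 0.444  0.527 -0.442  1.722  0.269  0.96  -0.383]
```

Emit:
carry_out(
  moves=[
    {"dx": -0.7, "dy": 0, "dz": 0, "rx": 0.97, "ry": 0, "rz": 0, "gripper": 1},
    {"dx": -0.7, "dy": 0, "dz": 0, "rx": 0.97, "ry": 0, "rz": 0, "gripper": 1},
    {"dx": -0.7, "dy": 0, "dz": 0, "rx": 0.97, "ry": 0, "rz": 0, "gripper": 1},
    {"dx": -0.7, "dy": 0, "dz": 0, "rx": 0.97, "ry": 0, "rz": 0, "gripper": 1},
    {"dx": -0.7, "dy": 0, "dz": 0, "rx": 0.97, "ry": 0, "rz": 0, "gripper": 1},
    {"dx": -0.5, "dy": 0, "dz": 0, "rx": 0.97, "ry": 0, "rz": 0, "gripper": 1},
    {"dx": -0.3, "dy": 0, "dz": 0, "rx": 0.97, "ry": 0, "rz": 0, "gripper": 1},
    {"dx": 0, "dy": 0, "dz": 0, "rx": 0.8, "ry": 0, "rz": 0, "gripper": 1},
  ],
)

```text
time_s: 9.15
tool_pos: [0.567, -0.1183, 0.2755]
orientation: [-0.067, -0.704, -0.065, 0.704]
contact_force: [1.1, 0.0, -0.2]
grip_width: 0.0851
```

```bash
python3 e.py .12;python3 -c "
from h import *
p=snapshot('top');save(p,'t3.png');p=snapshot('scene');save(p,'s3.png')"
```

```text
t 9.15 pos [ 0.567 -0.118  0.276] F [ 1.111  0.042 -0.16 ] w 0.0851
shift units (tool) [ -0.121 -15.226   1.787] norm 15.331200138324741
turn units (tool) [22.346 -0.498 -0.277]
t 9.15 pos [ 0.567 -0.118  0.276] F [ 1.111  0.042 -0.16 ] w 0.0851
shift units (tool) [ -0.121 -15.226   1.787] norm 15.331200138324741
turn units (tool) [-0.147  0.178 -0.319]
[ 0.281  0.401 -0.181  1.552  0.078  1.196 -1.297]
```

View pics/s3.png

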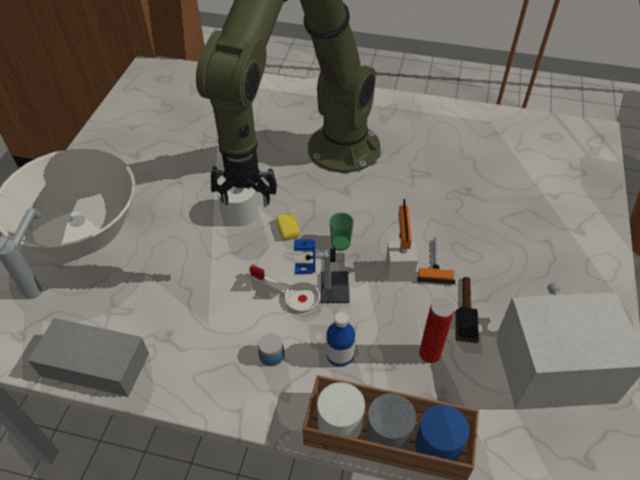

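Emit:
carry_out(
  moves=[
    {"dx": 0, "dy": -1, "dz": 0.12, "rx": 0, "ry": 0, "rz": 0, "gripper": 1},
    {"dx": 0, "dy": -1, "dz": 0.12, "rx": 0, "ry": 0, "rz": 0, "gripper": 1},
    {"dx": 0, "dy": -1, "dz": 0.12, "rx": 0, "ry": 0, "rz": 0, "gripper": 1},
    {"dx": 0, "dy": -1, "dz": 0.12, "rx": 0, "ry": 0, "rz": 0, "gripper": 1},
    {"dx": 0, "dy": -1, "dz": 0.12, "rx": 0, "ry": 0, "rz": 0, "gripper": 1},
    {"dx": 0, "dy": -1, "dz": 0.12, "rx": 0, "ry": 0, "rz": 0, "gripper": 1},
    {"dx": 0, "dy": -1, "dz": 0.12, "rx": 0, "ry": 0, "rz": 0, "gripper": 1},
    {"dx": 0, "dy": -1, "dz": 0.12, "rx": 0, "ry": 0, "rz": 0, "gripper": 1},
    {"dx": 0, "dy": -1, "dz": 0.12, "rx": 0, "ry": 0, "rz": 0, "gripper": 1},
    {"dx": 0, "dy": -1, "dz": 0.12, "rx": 0, "ry": 0, "rz": 0, "gripper": 1},
  ],
)

```text
time_s: 10.25
tool_pos: [0.481, 0.1232, 0.2699]
orientation: [-0.081, -0.699, -0.077, 0.706]
contact_force: [-0.1, -0.4, -0.1]
grip_width: 0.0852
```

```bash
python3 e.py .10
```

```text
t 10.25 pos [0.481 0.123 0.27 ] F [-0.069 -0.374 -0.076] w 0.0852
shift units (tool) [ 0.463 -5.135 -0.001] norm 5.155437401126701
turn units (tool) [-22.374   0.518   0.382]
t 10.25 pos [0.481 0.123 0.27 ] F [-0.069 -0.374 -0.076] w 0.0852
shift units (tool) [ 0.463 -5.135 -0.001] norm 5.155437401126701
turn units (tool) [ 0.117  0.245 -0.331]
[-0.093  0.284 -0.28   1.755  0.089  1.125 -1.748]
```

Emit:
carry_out(
  moves=[
    {"dx": 0, "dy": -1, "dz": 0, "rx": 0.02, "ry": 0.06, "rz": -0.08, "gripper": 1},
    {"dx": 0, "dy": -1, "dz": 0, "rx": 0.02, "ry": 0.06, "rz": -0.08, "gripper": 1},
    {"dx": 0, "dy": -1, "dz": 0, "rx": 0.02, "ry": 0.06, "rz": -0.08, "gripper": 1},
    {"dx": 0, "dy": -1, "dz": 0, "rx": 0.02, "ry": 0.06, "rz": -0.08, "gripper": 1},
    {"dx": 0, "dy": -0.5, "dz": 0, "rx": 0.02, "ry": 0, "rz": 0, "gripper": 1},
    {"dx": 0, "dy": 0, "dz": 0, "rx": 0, "ry": 0, "rz": 0, "gripper": 1},
  ],
)

```text
time_s: 10.85
tool_pos: [0.4512, 0.2395, 0.2702]
orientation: [0.069, 0.708, 0.1, -0.696]
contact_force: [0.3, -0.6, -0.7]
grip_width: 0.0855
```

```bash
python3 e.py .06|tail -4
```

```text
t 10.85 pos [0.451 0.239 0.27 ] F [ 0.255 -0.613 -0.732] w 0.0855
shift units (tool) [ 2.114 -0.309 -0.12 ] norm 2.1401253064642027
turn units (tool) [0.214 0.027 0.002]
[-0.258  0.287 -0.339  1.756  0.071  1.081 -1.948]
```

Emit:
carry_out(
  moves=[
    {"dx": 0.6, "dy": -0.3, "dz": -0.1, "rx": 0.2, "ry": 0, "rz": 0, "gripper": 1},
    {"dx": 0.8, "dy": 0, "dz": 0, "rx": 0, "ry": 0, "rz": 0, "gripper": 1},
    {"dx": 0.2, "dy": 0, "dz": 0, "rx": 0, "ry": 0, "rz": 0, "gripper": 1},
    {"dx": 0, "dy": 0, "dz": 0, "rx": 0, "ry": 0, "rz": 0, "gripper": 1},
  ],
)

```text
time_s: 11.25
tool_pos: [0.4544, 0.2452, 0.2295]
orientation: [0.06, 0.709, 0.089, -0.697]
contact_force: [0.1, 0.6, -0.0]
grip_width: 0.0851
```

```bash
python3 e.py .0|tail -4;python3 -c "
from h import *
p=snapshot('top');save(p,'t4.png',(160,220,320,340),4);p=snapshot('scene');save(p,'s4.png',(330,170,490,290),4)"
```

```text
t 11.25 pos [0.454 0.245 0.229] F [ 0.06   0.643 -0.045] w 0.0851
shift units (tool) [ 2.877 -0.194  0.019] norm 2.8833424179867735
turn units (tool) [ 0.024  0.026 -0.025]
[-0.281  0.331 -0.329  1.811  0.093  0.984 -2.   ]
```

View pics/s4.png

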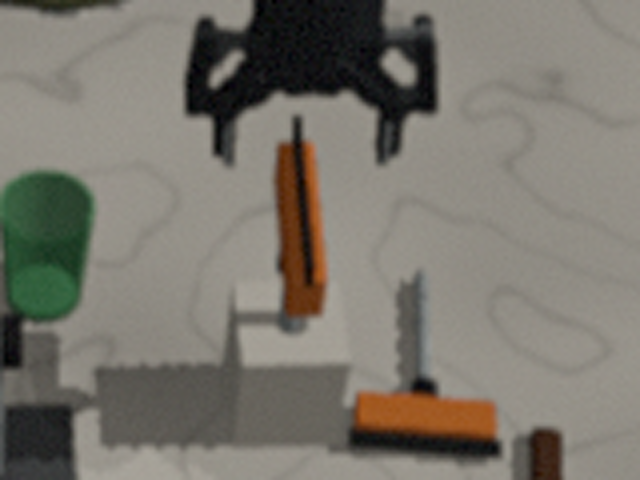

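View pics/t4.png

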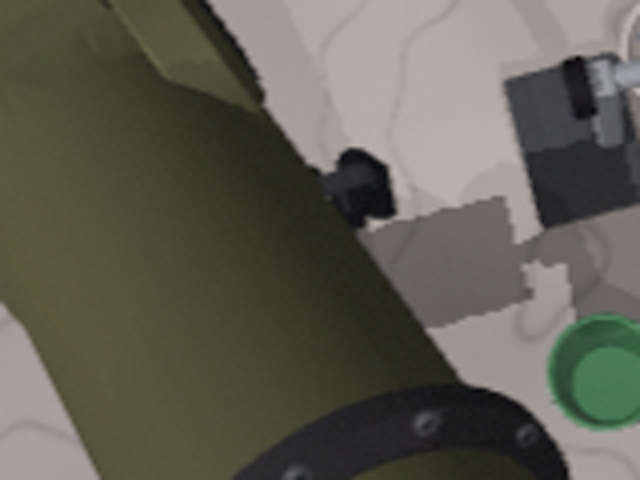

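Emit:
carry_out(
  moves=[
    {"dx": 0.7, "dy": -0.1, "dz": 0, "rx": 0, "ry": 0, "rz": 0, "gripper": 1},
    {"dx": 0.8, "dy": -0.05, "dz": 0, "rx": 0, "ry": 0, "rz": 0, "gripper": 1},
    {"dx": 0.7, "dy": 0, "dz": 0, "rx": 0, "ry": 0, "rz": 0, "gripper": 1},
    {"dx": 0.4, "dy": 0, "dz": 0, "rx": 0, "ry": 0, "rz": 0, "gripper": 1},
    {"dx": 0, "dy": 0, "dz": 0, "rx": 0, "ry": 0, "rz": 0, "gripper": 1},
  ],
)

```text
time_s: 11.85
tool_pos: [0.4586, 0.2515, 0.1683]
orientation: [0.059, 0.712, 0.089, -0.694]
contact_force: [-0.7, -0.6, 0.4]
grip_width: 0.0855
```

```bash
python3 e.py .0|tail -4
```

```text
t 11.85 pos [0.459 0.251 0.168] F [-0.686 -0.613  0.375] w 0.0855
shift units (tool) [ 0.417 -0.078  0.191] norm 0.46565409121850976
turn units (tool) [ 0.008 -0.044 -0.015]
[-0.306  0.402 -0.314  1.895  0.131  0.824 -2.042]
```

Emit:
carry_out(
  moves=[
    {"dx": 0.3, "dy": -0.07, "dz": 0.17, "rx": 0, "ry": -0.03, "rz": 0, "gripper": 1},
    {"dx": 0, "dy": 0, "dz": 0, "rx": 0, "ry": 0, "rz": 0, "gripper": 1},
    {"dx": 0, "dy": 0, "dz": 0, "rx": 0, "ry": 0, "rz": 0, "gripper": 0},
    {"dx": 0, "dy": 0, "dz": 0, "rx": 0, "ry": 0, "rz": 0, "gripper": 0},
    {"dx": 0, "dy": 0, "dz": 0, "rx": 0, "ry": 0, "rz": 0, "gripper": 0},
    {"dx": 0, "dy": 0, "dz": 0, "rx": 0, "ry": 0, "rz": 0, "gripper": 0},
    {"dx": 0, "dy": 0, "dz": 0, "rx": 0, "ry": 0, "rz": 0, "gripper": 0},
  ],
)

```text
time_s: 12.55
tool_pos: [0.456, 0.2518, 0.1635]
orientation: [0.059, 0.712, 0.088, -0.694]
contact_force: [0.8, -3.5, 2.2]
grip_width: 0.0233
```

```bash
python3 e.py .0|tail -4
```

```text
t 12.55 pos [0.456 0.252 0.164] F [ 0.782 -3.54   2.204] w 0.0233
shift units (tool) [ 0.228 -0.052  0.085] norm 0.24872427770564662
turn units (tool) [ 0.004 -0.046 -0.025]
[-0.311  0.404 -0.312  1.906  0.135  0.81  -2.05 ]
```

Emit:
carry_out(
  moves=[
    {"dx": -0.5, "dy": 0, "dz": 0, "rx": 0, "ry": 0, "rz": 0, "gripper": 0},
    {"dx": -0.8, "dy": 0, "dz": 0, "rx": 0, "ry": 0, "rz": 0, "gripper": 0},
    {"dx": -0.9, "dy": 0, "dz": 0, "rx": 0, "ry": 0, "rz": 0, "gripper": 0},
    {"dx": -0.9, "dy": 0, "dz": 0, "rx": 0, "ry": 0, "rz": 0, "gripper": 0},
    {"dx": -0.9, "dy": 0, "dz": 0, "rx": 0, "ry": 0, "rz": 0, "gripper": 0},
    {"dx": -0.9, "dy": 0, "dz": 0, "rx": 0, "ry": 0, "rz": 0, "gripper": 0},
    {"dx": -0.9, "dy": 0, "dz": 0, "rx": 0, "ry": 0, "rz": 0, "gripper": 0},
    {"dx": -0.9, "dy": 0, "dz": 0, "rx": 0, "ry": 0, "rz": 0, "gripper": 0},
    {"dx": -0.9, "dy": 0, "dz": 0, "rx": 0, "ry": 0, "rz": 0, "gripper": 0},
    {"dx": 0, "dy": 0, "dz": 0, "rx": 0, "ry": 0, "rz": 0, "gripper": 0},
  ],
)

```text
time_s: 13.55
tool_pos: [0.4509, 0.2428, 0.3567]
orientation: [0.059, 0.711, 0.088, -0.696]
contact_force: [0.2, 0.7, -3.0]
grip_width: 0.0232
```

```bash
python3 -c "
from go import *
o,p,R=st();print(p,R,o['contact_force'],o['grip_width'],o['joints'])
p=snapshot('top');save(p,'t5.png',(160,200,320,320),4);np.save('top5.npy',p,allow_pickle=True);p=snapshot('scene');np.save('scene5.npy',p,allow_pickle=True);save(p,'s5.png',(330,130,490,270),4)"
```

```text
[0.451 0.243 0.357] [[ 0.017  0.207 -0.978]
 [ 0.044 -0.977 -0.207]
 [-0.999 -0.039 -0.025]] [ 0.215  0.675 -2.959] 0.0231576012340264 [-0.264  0.233 -0.337  1.587  0.051  1.296 -1.967]
```

View pics/s5.png

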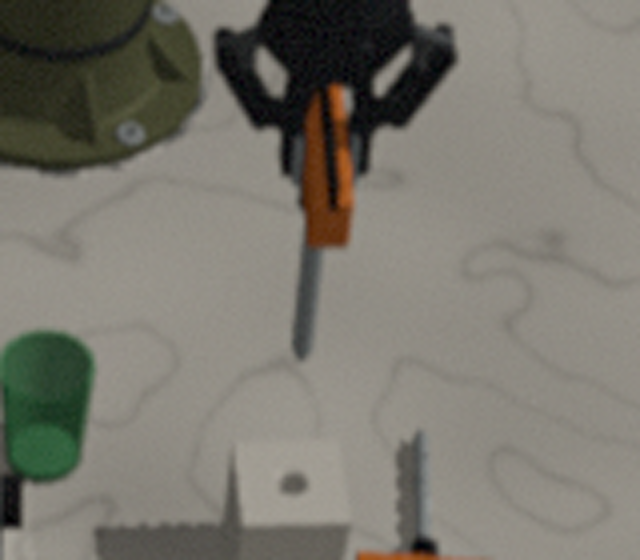

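View pics/t5.png

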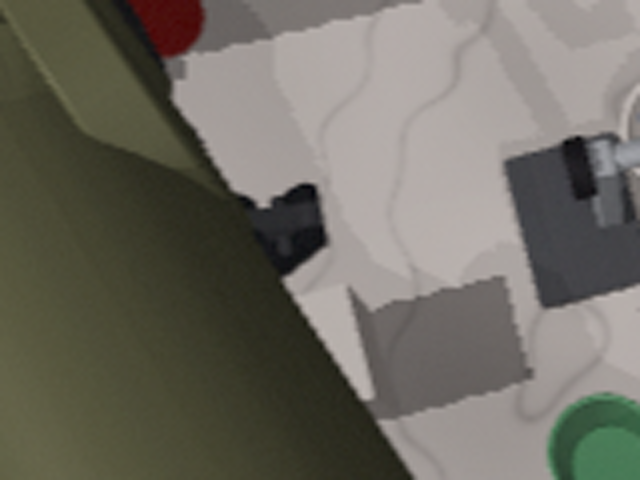

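```bash
cat > inh.py <<'E'
from fit import *
import sys
from go import st
np.set_printoptions(precision=4,suppress=True)
def inhand(p,pos,R,crop,seed=(0,0,.006)):
    C=cloud(p);K,Rc,tc=cam(p);cc=-Rc.T@tc
    h=cv2.cvtColor(p['img'],cv2.COLOR_BGR2HSV)
    def model(q,ax=0): # beta,dz,h -> squeegee pose
        # squeegee nominal: z=-toolx, y = -tooly (sign), x=toolz?
        B=np.c_[np.cross(R[:,1],-R[:,0]),R[:,1],-R[:,0]]
        Rs=B@Ro.from_rotvec([0,q[0],0]).as_matrix()
        g=pos-R[:,0]*.0187 # grasp point
        bar=g+R[:,2]*q[1]+R[:,0]*q[2]
        return Rs,bar-Rs[:,2]*.168
    def parts(q):
        Rs,t=model(q);return [X@Rs.T+t for X in [box(-.06,.06,-.012,.012,.15,.186),np.vstack([cyl(.007,.009,.13),cyl(.0035,0,.001)])]]
    x0,y0,x1,y1=crop
    # depth rod fit
    q=np.array(seed)
    for it in range(3):
        m=np.zeros((480,640),np.uint8);Rs,t=model(q)
        ends=proj(p,np.array([t+Rs[:,2]*.012,t+Rs[:,2]*.115]))
        cv2.line(m,*[tuple(int(round(v)) for v in e) for e in ends],1,3)
        mm=(m>0)&(p['depth']>0);Y=C[mm]; s=(Y-t)@Rs[:,2]; dx=(Y-t)@Rs[:,0]; dy=(Y-t)@Rs[:,1]
        k=(abs(dx)<.03)&(abs(dy)<.02);Y=Y[k]
        # expected surface: toward camera by radius (perp to axis)
        v=cc-Y.mean(0);v-=Rs[:,2]*(v@Rs[:,2]);v/=np.linalg.norm(v)
        Z=Y-v*.0065; s=(Z-t)@Rs[:,2];dx=(Z-t)@Rs[:,0];dy=(Z-t)@Rs[:,1]
        a=np.polyfit(s,dx,1);b=np.polyfit(s,dy,1)
        print('rod pts',len(Y),'resid',np.std(dx-np.polyval(a,s)),'dx at tip %.4f at bar %.4f'%(np.polyval(a,0),np.polyval(a,.168)),'dy tip %.4f bar %.4f'%(np.polyval(b,0),np.polyval(b,.168)))
    # silhouette fit
    m=((cv2.inRange(h,(3,90,40),(20,255,255))>0))[y0:y1,x0:x1].astype(float)
    return model,parts,m,C
if __name__=='__main__':
    p=np.load('scene5.npy',allow_pickle=True).item(); o,pos,R=st()
    model,parts,m,C=inhand(p,pos,R,(395,145,425,225))
    Rs,t=model((0,0,.006)); print('nominal tip',t,'px',proj(p,t),'bar px',proj(p,t+.168*Rs[:,2]))
    print(tip_of.__name__)
E
python3 inh.py
```

```text
rod pts 131 resid 0.0025092393973533615 dx at tip 0.0020 at bar 0.0022 dy tip 0.0007 bar 0.0011
rod pts 131 resid 0.0025092393973533615 dx at tip 0.0020 at bar 0.0022 dy tip 0.0007 bar 0.0011
rod pts 131 resid 0.0025092393973533615 dx at tip 0.0020 at bar 0.0022 dy tip 0.0007 bar 0.0011
nominal tip [0.4519 0.2484 0.1985] px [[405.0682 220.6956]] bar px [[409.8668 169.855 ]]
call
```

```bash
cat > ins.py <<'E'
from go import *
E=np.array([.5557,.0125,.1705]); a=np.array([-.386,-.095,.917]);a/=np.linalg.norm(a)
OFF=np.array([.1553,0,.0015])
def target(h,e=E,a=a):
    x=-a;y=np.array([.239,-.971,0]);y-=x*(x@y);y/=np.linalg.norm(y);Rt=np.c_[x,y,np.cross(x,y)]
    return e+a*h-Rt@OFF,Rt
if __name__=='__main__':
    P,Rt=target(float(sys.argv[1])); 
    R=todo(P,Rt); o,p,R=st(); tip=p+R@OFF
    print('tip rel eyelet in target frame (x=along-rod down,y,z) mm',1e3*(Rt.T@(tip-E)),'world shift',P-p); print('joints',o['joints'])
E
python3 ins.py .05
```

```text
t 13.65 pos [0.45  0.242 0.354] F [ 0.592 -0.276 -3.117] w 0.0230
shift units (tool) [-0.628  9.947  0.963] norm 10.012792857289114
turn units (tool) [-0.286  2.775  0.217]
tip rel eyelet in target frame (x=along-rod down,y,z) mm [ -43.932 -253.953   30.986] world shift [ 0.028 -0.249  0.006]
joints [-0.265  0.235 -0.337  1.593  0.052  1.294 -1.967]
```

Emit:
carry_out(
  moves=[
    {"dx": -0.2, "dy": 0.6, "dz": 0.1, "rx": -0.03, "ry": 0.3, "rz": 0.02, "gripper": 0},
    {"dx": -0.1, "dy": 0.9, "dz": 0.1, "rx": -0.03, "ry": 0.3, "rz": 0.02, "gripper": 0},
    {"dx": -0.1, "dy": 0.9, "dz": 0.1, "rx": -0.03, "ry": 0.3, "rz": 0.02, "gripper": 0},
    {"dx": -0.1, "dy": 0.9, "dz": 0.1, "rx": -0.03, "ry": 0.3, "rz": 0.02, "gripper": 0},
    {"dx": -0.1, "dy": 0.9, "dz": 0.1, "rx": -0.03, "ry": 0.3, "rz": 0.02, "gripper": 0},
    {"dx": -0.1, "dy": 0.9, "dz": 0.1, "rx": -0.03, "ry": 0.3, "rz": 0.02, "gripper": 0},
    {"dx": 0, "dy": 0.9, "dz": 0.1, "rx": -0.03, "ry": 0.3, "rz": 0.02, "gripper": 0},
    {"dx": 0, "dy": 0.9, "dz": 0.1, "rx": -0.03, "ry": 0.3, "rz": 0.02, "gripper": 0},
  ],
)

```text
time_s: 14.45
tool_pos: [0.4618, 0.0644, 0.3472]
orientation: [0.067, 0.811, 0.103, -0.572]
contact_force: [-0.1, 0.1, -2.5]
grip_width: 0.0234
```

```bash
python3 ins.py .05
```

```text
t 14.45 pos [0.462 0.064 0.347] F [-0.141  0.105 -2.534] w 0.0234
shift units (tool) [-0.512  2.91  -0.105] norm 2.956517981575994
turn units (tool) [0.004 0.474 0.07 ]
tip rel eyelet in target frame (x=along-rod down,y,z) mm [-38.548 -74.373  13.767] world shift [ 0.016 -0.071  0.012]
joints [ 0.017 -0.017 -0.177  1.953 -0.053  0.865 -1.46 ]
```

Emit:
carry_out(
  moves=[
    {"dx": -0.25, "dy": 0.8, "dz": -0.05, "rx": 0, "ry": 0.2, "rz": 0.03, "gripper": 0},
    {"dx": -0.15, "dy": 0.8, "dz": -0.05, "rx": 0, "ry": 0.15, "rz": 0.03, "gripper": 0},
    {"dx": 0, "dy": 0.6, "dz": 0, "rx": 0, "ry": 0.1, "rz": 0, "gripper": 0},
    {"dx": 0, "dy": 0.1, "dz": 0, "rx": 0, "ry": 0, "rz": 0, "gripper": 0},
    {"dx": 0, "dy": 0, "dz": 0, "rx": 0, "ry": 0, "rz": 0, "gripper": 0},
  ],
)

```text
time_s: 14.95
tool_pos: [0.4683, 0.0023, 0.3472]
orientation: [0.064, 0.825, 0.099, -0.552]
contact_force: [0.4, 0.6, -2.4]
grip_width: 0.0232
```

```bash
python3 ins.py .05
```

```text
t 14.95 pos [0.468 0.002 0.347] F [ 0.396  0.555 -2.414] w 0.0232
shift units (tool) [-0.348  0.435 -0.451] norm 0.7166349060736719
turn units (tool) [-0.047  0.122  0.007]
tip rel eyelet in target frame (x=along-rod down,y,z) mm [-41.56  -11.125  13.995] world shift [ 0.009 -0.009  0.012]
joints [ 0.098 -0.032 -0.075  1.985 -0.142  0.814 -1.236]
```

Emit:
carry_out(
  moves=[
    {"dx": -0.15, "dy": 0.4, "dz": -0.43, "rx": -0.04, "ry": 0.12, "rz": 0, "gripper": 0},
    {"dx": 0, "dy": 0, "dz": 0, "rx": 0, "ry": 0, "rz": 0, "gripper": 0},
    {"dx": 0, "dy": 0, "dz": 0, "rx": 0, "ry": 0, "rz": 0, "gripper": 0},
  ],
)

```text
time_s: 15.25
tool_pos: [0.4774, -0.0024, 0.3518]
orientation: [0.066, 0.828, 0.103, -0.548]
contact_force: [-0.3, 1.1, -2.5]
grip_width: 0.0231
```

```bash
python3 ins.py .03; python3 -c "
from h import *
p=snapshot('top');save(p,'t6.png',(250,180,410,300),4);np.save('top6.npy',p,allow_pickle=True);p=snapshot('scene');np.save('scene6.npy',p,allow_pickle=True);save(p,'s6.png',(250,170,370,270),6)"
```

```text
t 15.25 pos [ 0.477 -0.002  0.352] F [-0.298  1.055 -2.477] w 0.0231
shift units (tool) [ 0.508  0.173 -0.1  ] norm 0.5459321912006857
turn units (tool) [0.01  0.046 0.033]
tip rel eyelet in target frame (x=along-rod down,y,z) mm [-42.75   -4.983   3.42 ] world shift [ 0.008 -0.002 -0.011]
joints [ 0.105 -0.023 -0.064  1.967 -0.158  0.816 -1.201]
```

View pics/s6.png

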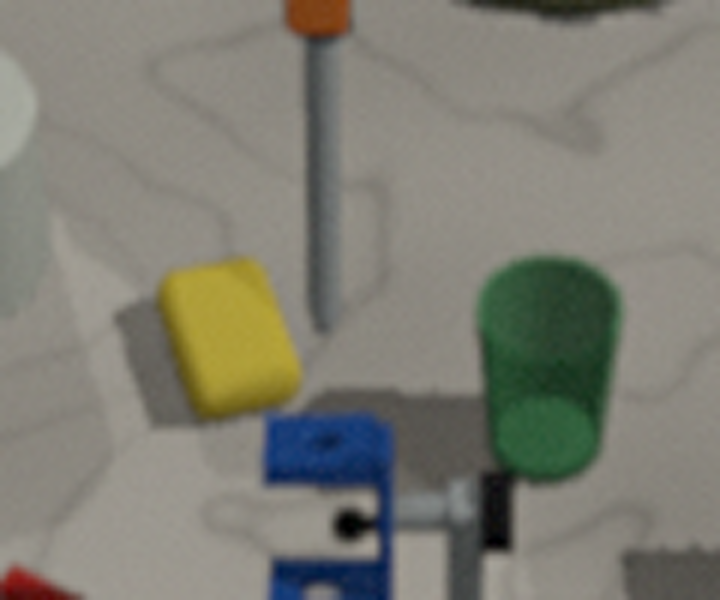

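View pics/t6.png

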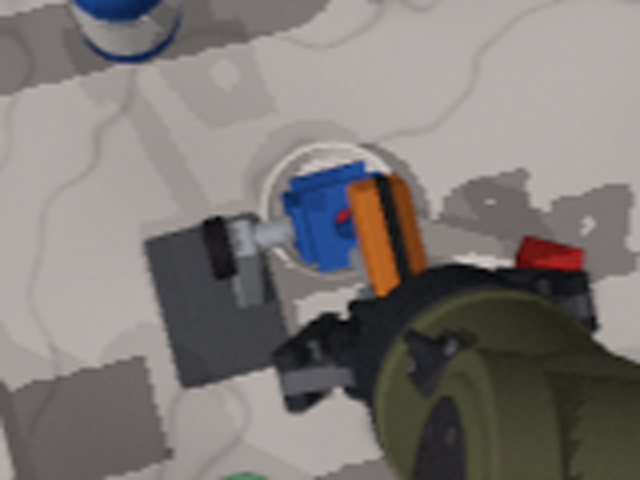

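```bash
python3 - <<'E'
from ins import *
p=np.load('scene6.npy',allow_pickle=True).item();q=np.load('top6.npy',allow_pickle=True).item()
o,pos,R=st(); tip=pos+R@OFF
print('tip pred',proj(p,tip),'obs 303.8 225.3');print('eyelet pred scene',proj(p,E),'obs~304.5 243.5','top',proj(q,E))
for d in([.005,0,0],[0,.005,0]): print(proj(p,E+np.array(d))-proj(p,E),proj(q,E+np.array(d))-proj(q,E))
# rod fit by depth/inh style
from inh import inhand
m=inhand(p,pos,R,(0,0,1,1),seed=(0,.0015,.006))
# rod axis columns at rows, observed centerline
im=cv2.cvtColor(p['img'],cv2.COLOR_BGR2GRAY).astype(int)
def ax(s): return proj(p,tip-R[:,0]*s)[0]
for s in(.01,.04,.07,.1,.12):
    u=ax(s); r=int(round(u[1])); print(u, im[r,295:314])
E
python3 - <<'E'
import sys; sys.path.insert(0,'.')
from h import *
p=np.load('scene6.npy',allow_pickle=True).item();q=np.load('top6.npy',allow_pickle=True).item()
for n,z in(('scene',p),('top',q)):
    c=(292,234,322,284) if n=='scene' else (310,210,360,255)
    save(z,n+'6h.png',c,12)
E
```

```text
tip pred [[304.13  225.908]] obs 303.8 225.3
eyelet pred scene [[302.498 242.254]] obs~304.5 243.5 top [[337.054 235.738]]
[[-0.516  1.517]] [[-0.06  -2.193]]
[[1.965 0.362]] [[-2.265  0.046]]
rod pts 206 resid 0.003293224999854092 dx at tip 0.0015 at bar 0.0003 dy tip -0.0006 bar 0.0013
rod pts 206 resid 0.003293224999854092 dx at tip 0.0015 at bar 0.0003 dy tip -0.0006 bar 0.0013
rod pts 206 resid 0.003293224999854092 dx at tip 0.0015 at bar 0.0003 dy tip -0.0006 bar 0.0013
[304.04   222.1832] [153 149 138 136 139 134 113  83  85 100 110 115 123 126 130 135 133 136
 137]
[303.7667 210.8665] [142 141 141 144 142 133  93  74  85 100 112 124 137 139 140 141 137 132
 128]
[303.4881 199.3314] [139 139 138 135 138 126  85  75  91 103 111 123 134 137 136 134 132 130
 132]
[303.204  187.5714] [136 135 136 136 138 120  81  74  92 104 116 126 138 136 138 141 137 137
 137]
[303.0116 179.6033] [136 135 135 135 132 111  80  79  93 104 115 124 134 136 135 135 134 129
 131]
```

View pics/scene6h.png

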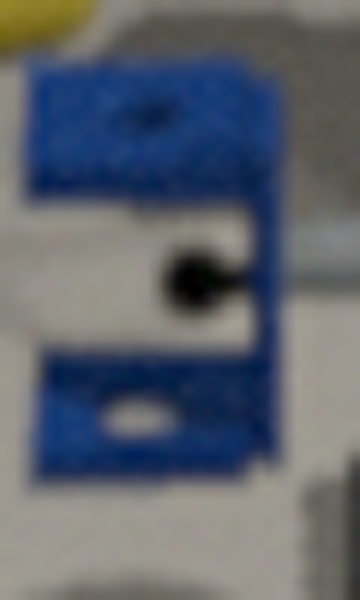

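```bash
sed -i 's/^E=np.array.*; a=/E=np.array([.5566,.0133,.1705]); a=/' ins.py; python3 ins.py .01
```

```text
t 15.35 pos [ 0.478 -0.003  0.352] F [-0.144 -0.779 -1.809] w 0.0229
shift units (tool) [ 1.334  0.145 -0.132] norm 1.3483259052170145
turn units (tool) [0.012 0.041 0.03 ]
tip rel eyelet in target frame (x=along-rod down,y,z) mm [-43.395  -4.142   3.997] world shift [ 0.017  0.    -0.029]
joints [ 0.105 -0.023 -0.064  1.967 -0.158  0.816 -1.2  ]
```

Emit:
carry_out(
  moves=[
    {"dx": 0.3, "dy": 0.14, "dz": -0.13, "rx": 0, "ry": 0.04, "rz": 0.03, "gripper": 0},
    {"dx": 0.5, "dy": 0, "dz": 0, "rx": 0, "ry": 0, "rz": 0, "gripper": 0},
    {"dx": 0.3, "dy": 0, "dz": 0, "rx": 0, "ry": 0, "rz": 0, "gripper": 0},
    {"dx": 0, "dy": 0, "dz": 0, "rx": 0, "ry": 0, "rz": 0, "gripper": 0},
  ],
)

```text
time_s: 15.75
tool_pos: [0.4925, -0.0012, 0.3261]
orientation: [0.067, 0.83, 0.102, -0.545]
contact_force: [-0.1, 0.0, -1.8]
grip_width: 0.0235
```

```bash
python3 ins.py .0; python3 -c "
from h import *
p=snapshot('top');save(p,'t7.png',(290,190,390,265),8);np.save('top7.npy',p,allow_pickle=True);p=snapshot('scene');np.save('scene7.npy',p,allow_pickle=True);save(p,'s7.png',(260,200,340,260),10)"
```

```text
t 15.75 pos [ 0.492 -0.001  0.326] F [-0.093  0.032 -1.765] w 0.0235
shift units (tool) [0.545 0.049 0.003] norm 0.5474243514240802
turn units (tool) [0.025 0.001 0.003]
tip rel eyelet in target frame (x=along-rod down,y,z) mm [-13.63   -1.284  -0.061] world shift [ 0.005  0.    -0.013]
joints [ 0.099  0.019 -0.069  2.001 -0.159  0.732 -1.199]
```

View pics/s7.png

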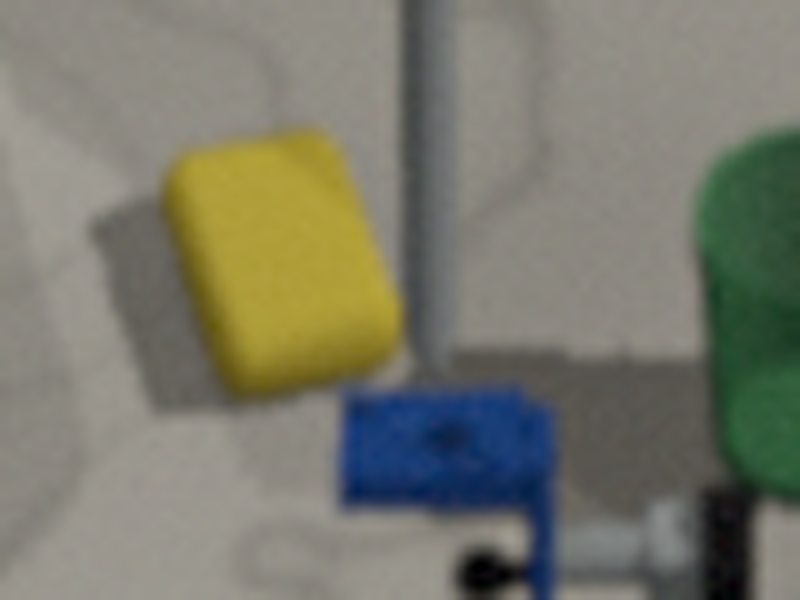

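View pics/t7.png

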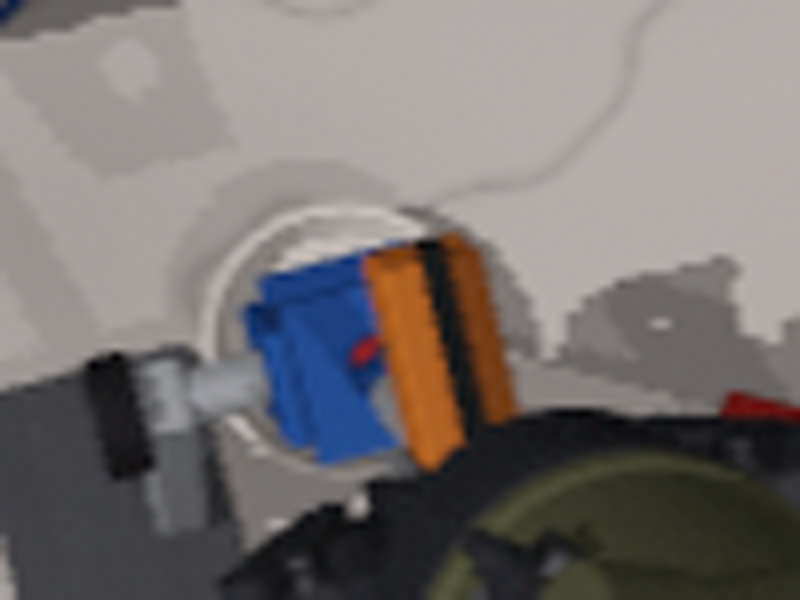

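Emit:
carry_out(
  moves=[
    {"dx": 0.4, "dy": 0, "dz": 0, "rx": 0, "ry": 0, "rz": 0, "gripper": 0},
    {"dx": 0.4, "dy": 0, "dz": 0, "rx": 0, "ry": 0, "rz": 0, "gripper": 0},
    {"dx": 0.1, "dy": 0, "dz": 0, "rx": 0, "ry": 0, "rz": 0, "gripper": 0},
  ],
)

```text
time_s: 16.15
tool_pos: [0.5031, 0.0009, 0.3069]
orientation: [0.067, 0.831, 0.101, -0.542]
contact_force: [-0.1, 0.5, 0.3]
grip_width: 0.0231
```

```bash
python3 ins.py -.02
```

```text
t 16.15 pos [0.503 0.001 0.307] F [-0.144  0.513  0.281] w 0.0231
shift units (tool) [0.466 0.029 0.096] norm 0.47653378358941356
turn units (tool) [ 0.024 -0.038 -0.008]
tip rel eyelet in target frame (x=along-rod down,y,z) mm [ 8.345 -0.554 -3.159] world shift [ 0.003 -0.    -0.012]
joints [ 0.094  0.051 -0.074  2.026 -0.161  0.669 -1.198]
```

Emit:
carry_out(
  moves=[
    {"dx": 0.3, "dy": 0, "dz": 0.05, "rx": 0.02, "ry": -0.04, "rz": 0, "gripper": 0},
    {"dx": 0.3, "dy": 0, "dz": 0, "rx": 0, "ry": 0, "rz": 0, "gripper": 0},
    {"dx": 0.1, "dy": 0, "dz": 0, "rx": 0, "ry": 0, "rz": 0, "gripper": 0},
  ],
)

```text
time_s: 16.45
tool_pos: [0.5112, 0.0031, 0.2904]
orientation: [0.067, 0.831, 0.1, -0.543]
contact_force: [0.5, 0.3, -0.6]
grip_width: 0.0228
```

```bash
python3 ins.py -.05; python3 -c "
from h import *
p=snapshot('scene');save(p,'s8.png',(260,190,340,280),8)"
```

```text
t 16.45 pos [0.511 0.003 0.29 ] F [ 0.496  0.303 -0.562] w 0.0228
shift units (tool) [0.93  0.035 0.145] norm 0.9414127730263583
turn units (tool) [ 0.006 -0.028 -0.011]
tip rel eyelet in target frame (x=along-rod down,y,z) mm [26.752 -0.673 -4.124] world shift [ 0.006  0.001 -0.023]
joints [ 0.088  0.081 -0.078  2.042 -0.16   0.623 -1.205]
```

View pics/s8.png

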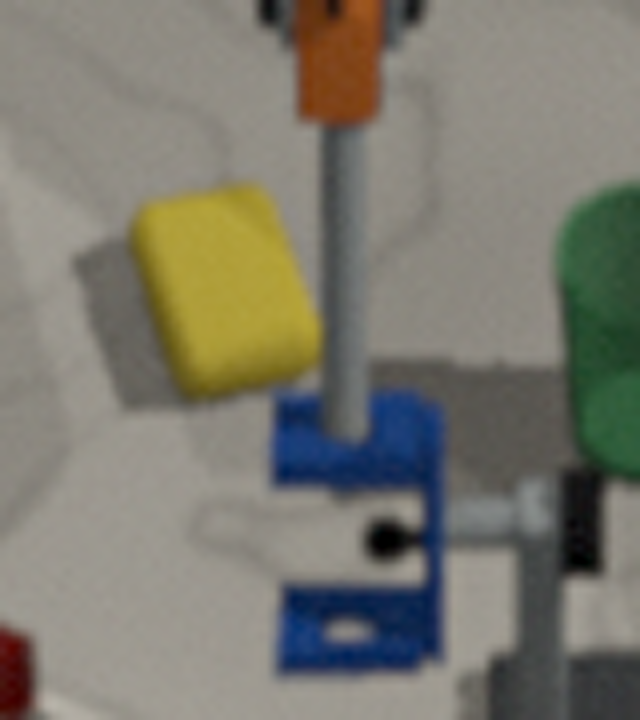

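Emit:
carry_out(
  moves=[
    {"dx": 0.4, "dy": 0, "dz": 0, "rx": 0, "ry": -0.02, "rz": 0, "gripper": 0},
    {"dx": 0.4, "dy": 0, "dz": 0, "rx": 0, "ry": 0, "rz": 0, "gripper": 0},
    {"dx": 0.2, "dy": 0, "dz": 0, "rx": 0, "ry": 0, "rz": 0, "gripper": 0},
  ],
)

```text
time_s: 16.8
tool_pos: [0.5221, 0.005, 0.2666]
orientation: [0.067, 0.831, 0.1, -0.544]
contact_force: [-1.2, 0.0, 4.8]
grip_width: 0.0229
```

```bash
python3 ins.py -.065
```

```text
t 16.80 pos [0.522 0.005 0.267] F [-1.163  0.032  4.82 ] w 0.0229
shift units (tool) [0.478 0.008 0.168] norm 0.5064115980561534
turn units (tool) [ 0.005 -0.017 -0.019]
tip rel eyelet in target frame (x=along-rod down,y,z) mm [53.05   0.178 -4.545] world shift [ 0.001  0.    -0.013]
joints [ 0.082  0.124 -0.082  2.065 -0.16   0.557 -1.207]
```

```bash
python3 -c "
from h import *
p=snapshot('scene');save(p,'s9.png',(260,190,340,280),8)"
```

```text
(no output)
```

View pics/s9.png

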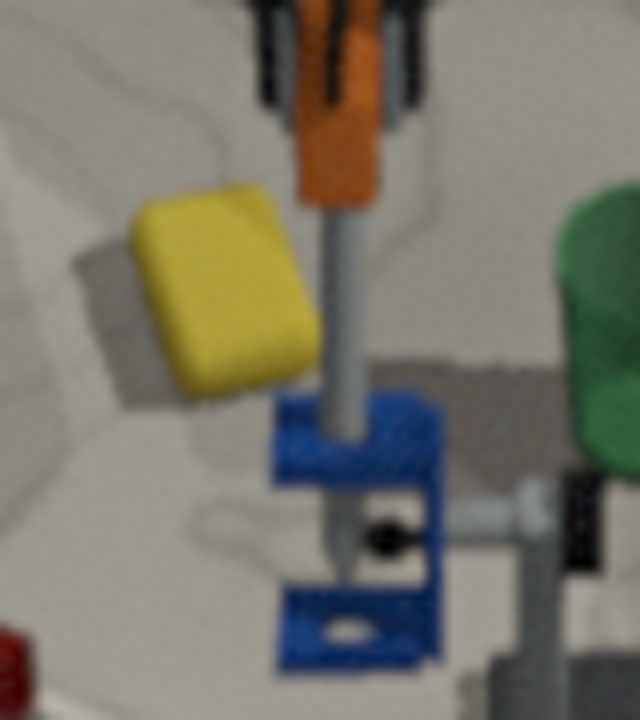

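Emit:
carry_out(
  moves=[
    {"dx": 0.4, "dy": 0, "dz": 0, "rx": 0, "ry": -0.02, "rz": 0, "gripper": 0},
    {"dx": 0.4, "dy": 0, "dz": 0, "rx": 0, "ry": 0, "rz": 0, "gripper": 0},
    {"dx": 0.3, "dy": 0, "dz": 0, "rx": 0, "ry": 0, "rz": 0, "gripper": 0},
  ],
)

```text
time_s: 17.15
tool_pos: [0.5337, 0.0075, 0.2404]
orientation: [0.067, 0.83, 0.099, -0.544]
contact_force: [-1.5, -0.5, 3.3]
grip_width: 0.0234
```

```bash
python3 ins.py -.1
```

```text
t 17.15 pos [0.534 0.007 0.24 ] F [-1.475 -0.452  3.329] w 0.0234
shift units (tool) [ 0.728 -0.01   0.184] norm 0.7512813921287264
turn units (tool) [ 0.005 -0.004 -0.023]
tip rel eyelet in target frame (x=along-rod down,y,z) mm [81.787  0.682 -4.673] world shift [ 0.003  0.001 -0.019]
joints [ 0.075  0.174 -0.086  2.086 -0.161  0.487 -1.209]
```

Emit:
carry_out(
  moves=[
    {"dx": 0.5, "dy": 0, "dz": 0, "rx": 0, "ry": 0, "rz": 0, "gripper": 0},
    {"dx": 0.5, "dy": 0, "dz": 0, "rx": 0, "ry": 0, "rz": 0, "gripper": 0},
    {"dx": 0.3, "dy": 0, "dz": 0, "rx": 0, "ry": 0, "rz": 0, "gripper": 0},
  ],
)

```text
time_s: 17.45
tool_pos: [0.5469, 0.0103, 0.2087]
orientation: [0.067, 0.83, 0.099, -0.544]
contact_force: [-0.7, -1.5, 5.6]
grip_width: 0.0231
```

```bash
python3 ins.py -.13; python3 -c "
from h import *
p=snapshot('scene');save(p,'s10.png',(260,190,340,280),8)"
```

```text
t 17.45 pos [0.547 0.01  0.209] F [-0.689 -1.547  5.571] w 0.0231
shift units (tool) [ 0.55  -0.026  0.176] norm 0.5784001894398866
turn units (tool) [ 0.003 -0.005 -0.027]
tip rel eyelet in target frame (x=along-rod down,y,z) mm [116.237   1.178  -4.495] world shift [ 0.001  0.001 -0.014]
joints [ 0.069  0.236 -0.092  2.111 -0.165  0.4   -1.206]
```

View pics/s10.png

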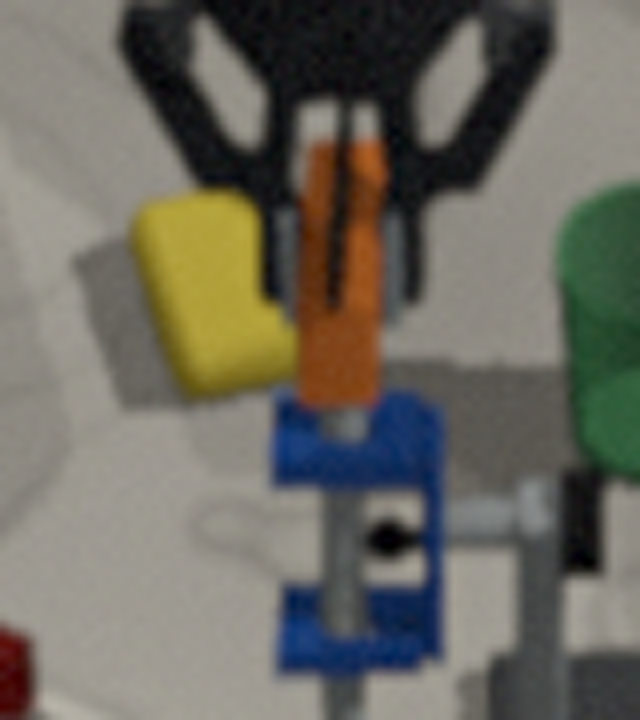

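Emit:
carry_out(
  moves=[
    {"dx": 0.3, "dy": 0, "dz": 0, "rx": 0, "ry": 0, "rz": 0, "gripper": 0},
    {"dx": 0.2, "dy": 0, "dz": 0, "rx": 0, "ry": 0, "rz": 0, "gripper": 0},
  ],
)

```text
time_s: 17.7
tool_pos: [0.5523, 0.0114, 0.1959]
orientation: [0.067, 0.83, 0.099, -0.545]
contact_force: [-0.5, -0.4, 3.5]
grip_width: 0.0233
```

```bash
python3 ins.py -.13
```

```text
t 17.70 pos [0.552 0.011 0.196] F [-0.497 -0.411  3.488] w 0.0233
shift units (tool) [-0.008 -0.031  0.174] norm 0.1767460218779684
turn units (tool) [ 0.002 -0.001 -0.027]
tip rel eyelet in target frame (x=along-rod down,y,z) mm [130.198   1.353  -4.37 ] world shift [-0.004 -0.    -0.002]
joints [ 0.067  0.262 -0.095  2.118 -0.167  0.366 -1.205]
```

Emit:
carry_out(
  moves=[
    {"dx": 0.15, "dy": 0, "dz": 0, "rx": 0, "ry": 0, "rz": 0, "gripper": 0},
    {"dx": 0.15, "dy": 0, "dz": 0, "rx": 0, "ry": 0, "rz": 0, "gripper": 0},
  ],
)

```text
time_s: 17.9
tool_pos: [0.5545, 0.0112, 0.1946]
orientation: [0.067, 0.832, 0.098, -0.543]
contact_force: [-45.4, -3.9, 72.3]
grip_width: 0.0233
```

```bash
python3 ins.py -.13
```

```text
t 17.90 pos [0.554 0.011 0.195] F [-45.364  -3.919  72.336] w 0.0233
shift units (tool) [-0.09  -0.062  0.227] norm 0.2518065447566298
turn units (tool) [-0.002 -0.035 -0.04 ]
tip rel eyelet in target frame (x=along-rod down,y,z) mm [132.206   2.43   -6.454] world shift [-0.006  0.    -0.   ]
joints [ 0.068  0.266 -0.095  2.12  -0.168  0.356 -1.204]
```

Emit:
carry_out(
  moves=[
    {"dx": -0.03, "dy": 0, "dz": 0, "rx": 0, "ry": 0, "rz": 0, "gripper": 0},
  ],
)

```text
time_s: 18.0
tool_pos: [0.5534, 0.011, 0.1962]
orientation: [0.067, 0.832, 0.098, -0.542]
contact_force: [3.9, 0.9, -7.7]
grip_width: 0.023
```

```bash
python3 ins.py -.13|head -3; python3 -c "
from h import *
p=snapshot('scene');save(p,'s11.png',(260,190,340,280),8)"
```

```text
t 18.00 pos [0.553 0.011 0.196] F [ 3.884  0.94  -7.731] w 0.0230
shift units (tool) [-0.014 -0.059  0.215] norm 0.22290505033565616
turn units (tool) [-0.002 -0.04  -0.042]
```

View pics/s11.png

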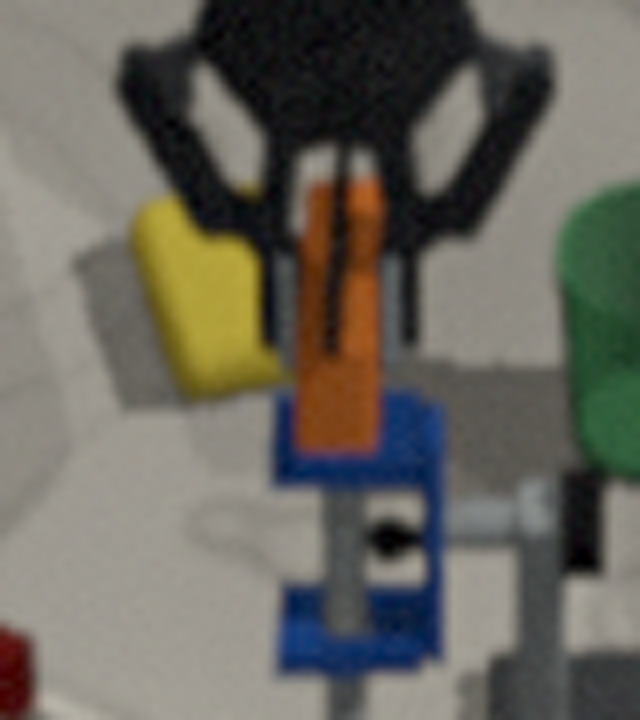

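Emit:
carry_out(
  moves=[
    {"dx": 0.06, "dy": 0, "dz": 0, "rx": 0, "ry": 0, "rz": 0, "gripper": 0},
    {"dx": 0, "dy": 0, "dz": 0, "rx": 0, "ry": 0, "rz": 0, "gripper": 1},
    {"dx": 0, "dy": 0, "dz": 0, "rx": 0, "ry": 0, "rz": 0, "gripper": 1},
    {"dx": 0, "dy": 0, "dz": 0, "rx": 0, "ry": 0, "rz": 0, "gripper": 1},
    {"dx": 0, "dy": 0, "dz": 0, "rx": 0, "ry": 0, "rz": 0, "gripper": 1},
  ],
)

```text
time_s: 18.55
tool_pos: [0.5536, 0.0114, 0.1925]
orientation: [0.067, 0.831, 0.099, -0.544]
contact_force: [-0.1, -0.3, 0.2]
grip_width: 0.0798
```

```bash
python3 ins.py -.13|head -3; python3 -c "
from h import *
p=snapshot('scene');save(p,'s12.png',(250,180,350,280),6)"
```

```text
t 18.55 pos [0.554 0.011 0.193] F [-0.056 -0.298  0.165] w 0.0798
shift units (tool) [-0.151 -0.043  0.166] norm 0.22858410455833666
turn units (tool) [-0.002 -0.016 -0.034]
```

View pics/s12.png

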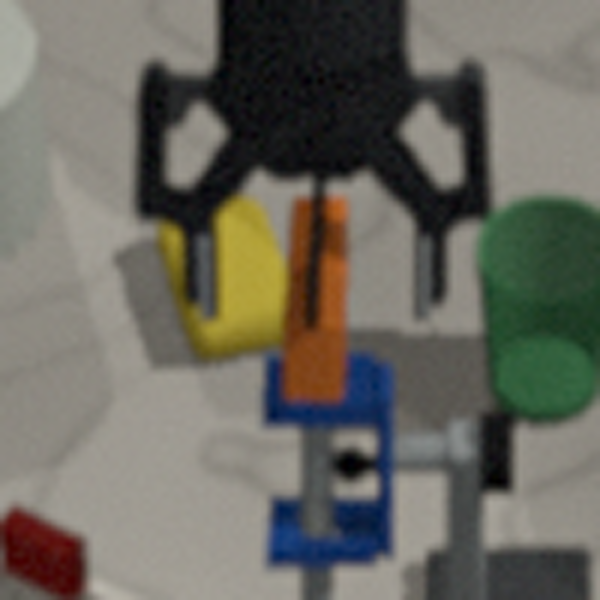

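Emit:
carry_out(
  moves=[
    {"dx": -0.4, "dy": 0, "dz": 0, "rx": 0, "ry": 0, "rz": 0, "gripper": 1},
    {"dx": -0.7, "dy": 0, "dz": 0, "rx": 0, "ry": 0, "rz": 0, "gripper": 1},
    {"dx": -0.8, "dy": 0, "dz": 0, "rx": 0, "ry": 0, "rz": 0, "gripper": 1},
    {"dx": -0.8, "dy": 0, "dz": 0, "rx": 0, "ry": 0, "rz": 0, "gripper": 1},
    {"dx": -0.8, "dy": 0, "dz": 0, "rx": 0, "ry": 0, "rz": 0, "gripper": 1},
    {"dx": -0.8, "dy": 0, "dz": 0, "rx": 0, "ry": 0, "rz": 0, "gripper": 1},
    {"dx": -0.8, "dy": 0, "dz": 0, "rx": 0, "ry": 0, "rz": 0, "gripper": 1},
    {"dx": -0.5, "dy": 0, "dz": 0, "rx": 0, "ry": 0, "rz": 0, "gripper": 1},
    {"dx": 0, "dy": 0, "dz": 0, "rx": 0, "ry": 0, "rz": 0, "gripper": 1},
  ],
)

```text
time_s: 19.5
tool_pos: [0.4944, -0.0023, 0.3299]
orientation: [0.067, 0.831, 0.098, -0.544]
contact_force: [1.0, 0.8, -0.6]
grip_width: 0.0856
```

```bash
python3 ins.py -.13|head -3; python3 -c "
from h import *
p=snapshot('scene');np.save('scene13.npy',p,allow_pickle=True);save(p,'s13.png',(240,200,340,300),6);save(p,'s13f.png');p=snapshot('top');np.save('top13.npy',p,allow_pickle=True);save(p,'t13.png',(290,190,390,265),8)"
```

```text
t 19.50 pos [ 0.494 -0.002  0.33 ] F [ 0.994  0.839 -0.63 ] w 0.0856
shift units (tool) [ 5.857 -0.042  0.136] norm 5.85884037422352
turn units (tool) [-0.003 -0.017 -0.038]
```

View pics/s13.png

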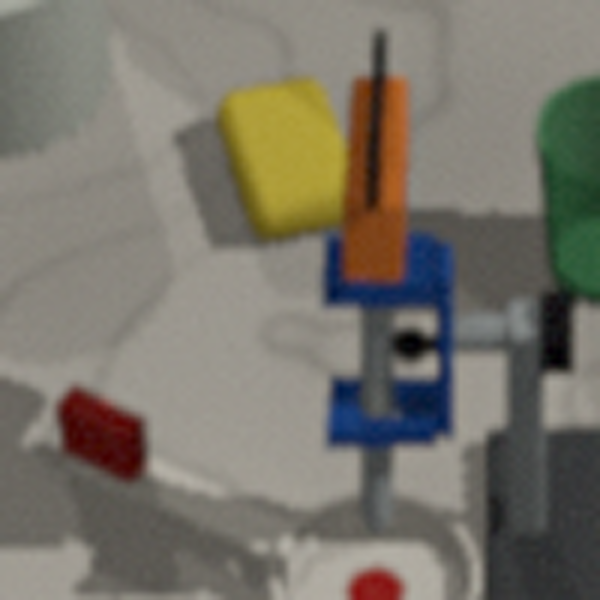

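View pics/t13.png

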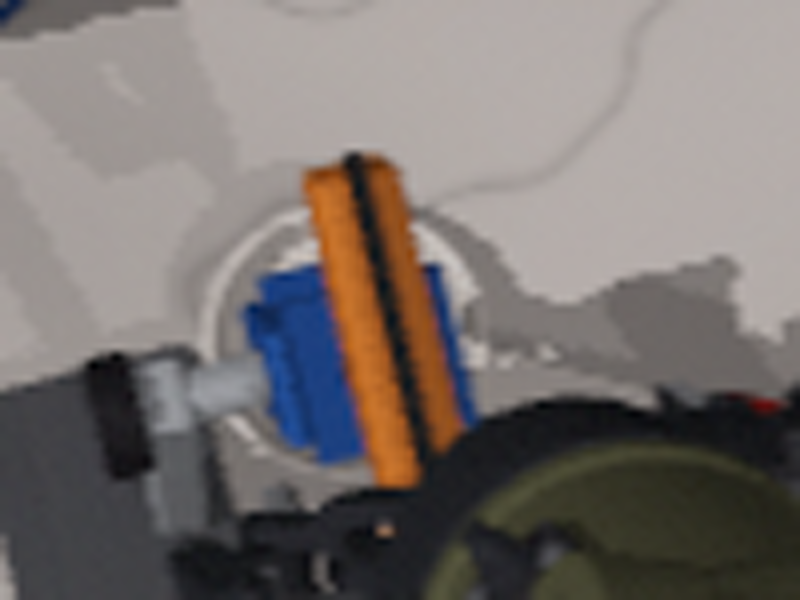

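View pics/s13f.png

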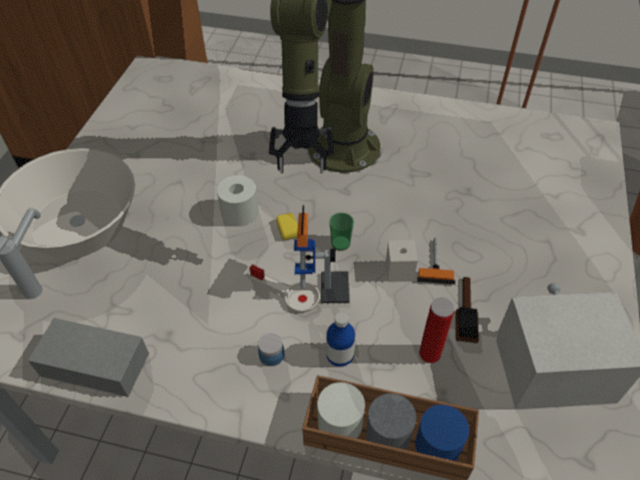

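Emit:
carry_out(
  moves=[
    {"dx": 0, "dy": 0.8, "dz": 0.3, "rx": 0, "ry": 0, "rz": 0, "gripper": 1},
    {"dx": 0, "dy": 0.9, "dz": 0.3, "rx": 0, "ry": 0, "rz": 0, "gripper": 1},
    {"dx": 0, "dy": 0.9, "dz": 0.3, "rx": 0, "ry": 0, "rz": 0, "gripper": 1},
    {"dx": 0, "dy": 0.9, "dz": 0.3, "rx": 0, "ry": 0, "rz": 0, "gripper": 1},
    {"dx": 0, "dy": 0.9, "dz": 0, "rx": 0, "ry": 0, "rz": 0, "gripper": 1},
    {"dx": 0, "dy": 0.5, "dz": 0, "rx": 0, "ry": 0, "rz": 0, "gripper": 1},
    {"dx": 0, "dy": 0, "dz": 0, "rx": 0, "ry": 0, "rz": 0, "gripper": 1},
  ],
)

```text
time_s: 20.3
tool_pos: [0.4955, -0.13, 0.3089]
orientation: [0.067, 0.827, 0.101, -0.549]
contact_force: [0.6, 0.0, 0.0]
grip_width: 0.0854
```

```bash
python3 -c "
from h import *
p=snapshot('scene');np.save('scene14.npy',p,allow_pickle=True)
p=snapshot('top');np.save('top14.npy',p,allow_pickle=True);save(p,'t14.png',(290,190,390,265),8)"
cat > f4.py <<'E'
from fit import *
from ins import E,a
np.set_printoptions(precision=4,suppress=True)
p=np.load('scene14.npy',allow_pickle=True).item();q=np.load('top14.npy',allow_pickle=True).item()
ps={'scene':p,'top':q}; crops={'scene':(288,200,316,252),'top':(318,200,360,262)}
M={}
for n,z in ps.items():
    c=crops[n];h=cv2.cvtColor(z['img'],cv2.COLOR_BGR2HSV); M[n]=((cv2.inRange(h,(3,90,40),(20,255,255))|cv2.inRange(h,(0,0,0),(180,255,70)))[c[1]:c[3],c[0]:c[2]]>0)&~(cv2.inRange(h,(90,60,20),(135,255,255))[c[1]:c[3],c[0]:c[2]]>0)
    k,l,s,_=cv2.connectedComponentsWithStats(M[n].astype(np.uint8)); M[n]=(l==1+np.argmax(s[1:,4])).astype(float)
def pose(v):
    Rt=Ro.from_euler('z',v[3]).as_matrix()@Ro.from_euler('y',-v[4]).as_matrix()@Ro.from_euler('x',v[5]).as_matrix(); return Rt,v[:3]
def parts(v):
    R,t=pose(v);return [X@R.T+t for X in [box(-.06,.06,-.012,.012,.02,.056),box(-.06,.06,-.0025,.0025,.056,.073)]]
def cost(v): return sum(((cov(z,parts(v),crops[n],off=v[6:8] if n=='scene' else v[8:10])-M[n])**2).sum() for n,z in ps.items())+3*(v[6:]**2).sum()
q0=np.array([*E,.24,.41,0,0,0,0,0]);best=None
for s in(1,-1):
    sim=np.vstack([q0]+[q0+d*s for d in np.diag([.005,.005,.005,.06,.06,.05,1,1,1,1])])
    r=minimize(cost,q0,method='Nelder-Mead',options=dict(initial_simplex=sim,maxiter=3000,maxfev=4000,xatol=1e-5,fatol=1e-3))
    R,t=pose(r.x);print(r.fun,'shoulder',t,'E',E,'along axis mm',1e3*(t-E)@a,'axis',R[:,2],'cradle axis',a,'angle',np.arccos(R[:,2]@a),'tip',t-.13*R[:,2],r.x[6:])
t0=E-.13*a
print('pred home tip px',proj(p,t0),'obs 302.8 288.3;  tip from px at z .05',ray(p,(302.6,288),.05),t0)
for n,z in ps.items():
    h=cv2.cvtColor(z['img'],cv2.COLOR_BGR2HSV); m=cv2.inRange(h,(0,130,50),(8,255,255));k,l,s,c=cv2.connectedComponentsWithStats(m)
    for i in range(1,k):
        if 10<s[i,4]<100: print(n,c[i],s[i,4],ray(z,c[i],.005))
# depth: bar top faces
for n,z in ps.items():
    C=cloud(z);h=cv2.cvtColor(z['img'],cv2.COLOR_BGR2HSV);c=crops[n];m=np.zeros((480,640),bool);m[c[1]:c[3],c[0]:c[2]]=M[n]>0
    Y=C[m&(z['depth']>0)&(cv2.inRange(h,(3,90,40),(20,255,255))>0)];s=(Y-E)@a;print(n,'orange along-axis mm pct',np.percentile(s,[5,25,50,75,90,95])*1e3)
E
python3 f4.py
```

```text
29.738234917398636 shoulder [0.5593 0.0118 0.1697] E [0.5566 0.0133 0.1705] along axis mm -1.6334691039859655 axis [-0.4364 -0.0566  0.8979] cradle axis [-0.3862 -0.0951  0.9175] angle 0.06620112053537404 tip [0.6161 0.0192 0.053 ] [-0.0798 -0.4272  0.6709  0.341 ]
25.292673766700588 shoulder [0.5582 0.0102 0.1702] E [0.5566 0.0133 0.1705] along axis mm -0.5601388712260742 axis [-0.4272 -0.0421  0.9032] cradle axis [-0.3862 -0.0951  0.9175] angle 0.06850849224486451 tip [0.6137 0.0157 0.0528] [ 0.2113 -0.0831  0.1739  0.09  ]
pred home tip px [[303.6608 287.9699]] obs 302.8 288.3;  tip from px at z .05 [0.6067 0.0228 0.05  ] [0.6068 0.0257 0.0512]
scene [302.1778 298.    ] 45 [0.6071 0.0205 0.005 ]
scene orange along-axis mm pct [28.3193 45.1477 55.1335 57.3824 67.8506 73.3117]
top orange along-axis mm pct [31.4387 55.5402 57.4817 59.4034 73.2041 75.254 ]
```

View pics/t14.png

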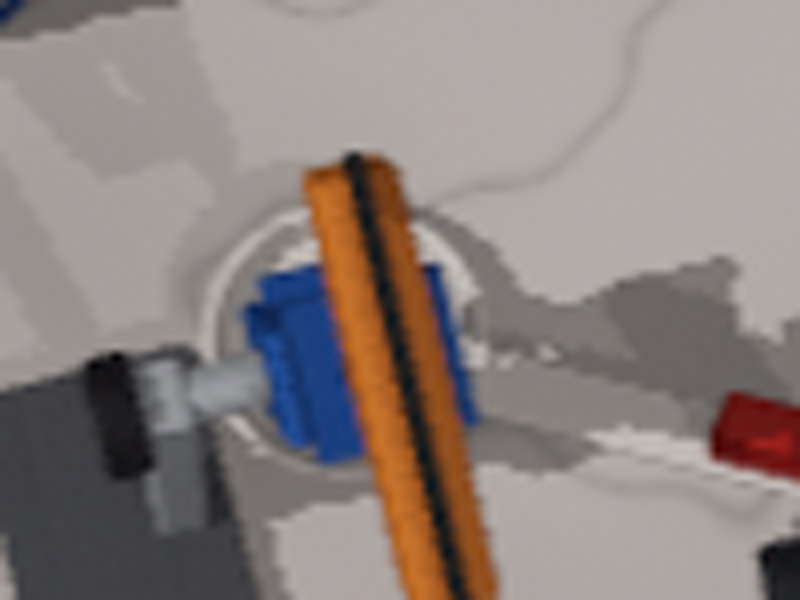

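```bash
sed -i "s/'top':(318,200,360,262)/'top':(318,200,366,285)/" f4.py; python3 f4.py | head -2
python3 - <<'E'
import sys;sys.path.insert(0,'.')
from h import *
q=np.load('top14.npy',allow_pickle=True).item(); save(q,'t14b.png',(300,190,420,290),6)
# dish bowl rim fit: white bright rim check via scene mark; depth plane of bar top
from ins import E,a
for n in('scene','top'):
    z=np.load(f'{n}14.npy',allow_pickle=True).item();C=cloud(z);h=cv2.cvtColor(z['img'],cv2.COLOR_BGR2HSV)
    m=(cv2.inRange(h,(3,90,40),(20,255,255))>0)&(z['depth']>0);Y=C[m];s=(Y-E)@a;k=(abs(s-.057)<.006)&(np.linalg.norm(Y-E,axis=1)<.09);Y=Y[k]
    U,S,V=np.linalg.svd(Y-Y.mean(0),full_matrices=0);nn=V[2]*np.sign(V[2]@a);print(n,len(Y),nn,V[0],'angle',np.arccos(nn@a),'along',(Y.mean(0)-E)@a)
E
```

```text
38.009951732212336 shoulder [0.5598 0.0122 0.1697] E [0.5566 0.0133 0.1705] along axis mm -1.8533303549276334 axis [-0.4386 -0.0563  0.8969] cradle axis [-0.3862 -0.0951  0.9175] angle 0.06838298855195483 tip [0.6168 0.0196 0.0531] [-0.2434 -0.5092  0.7708  0.1149]
33.86594735732409 shoulder [0.5578 0.0111 0.1699] E [0.5566 0.0133 0.1705] along axis mm -0.8569711584816956 axis [-0.4244 -0.0424  0.9045] cradle axis [-0.3862 -0.0951  0.9175] angle 0.06638586925016231 tip [0.613  0.0166 0.0523] [-0.1348 -0.1611  0.4765 -0.4078]
scene 180 [-0.368 -0.075  0.927] [0.898 0.228 0.375] angle 0.02872306057176155 along 0.0559966160726519
top 449 [-0.382 -0.038  0.924] [-0.898 -0.223 -0.38 ] angle 0.05786662556033768 along 0.057332246489805276
```

View pics/t14b.png

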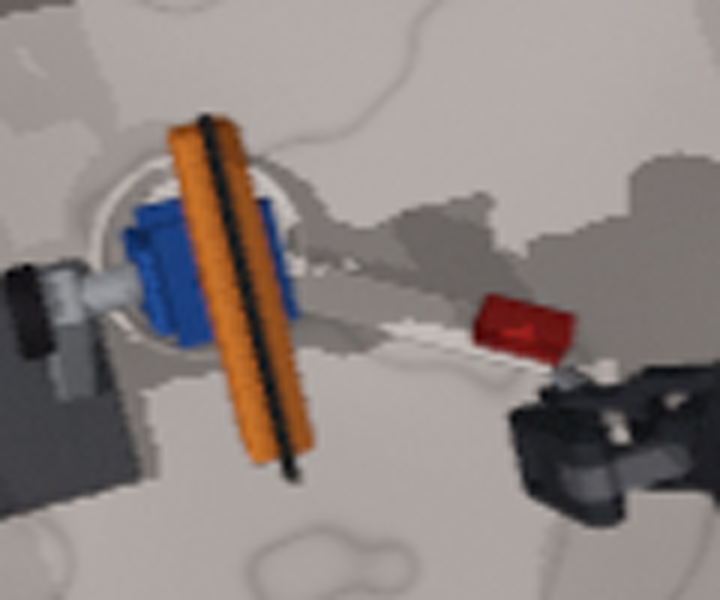

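```bash
python3 -c "
from workcell import *
o=get_obs();print(o['contact_force'],o['time_s']);print(sign_off())"
```

```text
[ 0.94184737  0.80209999 -0.08576144] 20.4
the job is handed in; nothing more can be done
None
```

The job is handed in at 20.4 s. I slid the dish along the counter by its red grip, took the squeegee from the ceramic block and pushed its rod through both eyelets past the nub. I then let go of both and moved the arm clear. The interface gave no verdict.

**What the last checks showed**
- **Seating:** the push onto the upper eyelet ended in a hard stop of about 85 N, under the 120 N limit. Depth readings put the shoulder within about 1 mm of the mouth; a fit to the outline gave 1–2 mm (limit 5 mm).
- **Dish:** seen from the scene camera, the red spot is about 3 mm horizontally from the rod's tip (limit 13 mm). I stopped about 5 mm short of where I had aimed because I expected the bowl to run into the stand's base plate if it went further.
- **Robot:** the arm is clear of everything, with contact force near zero.

**Where the checks disagreed**
- **Tilt of the rod:** my measurements ranged from 0.03 rad (scene depth) to 0.06–0.07 rad (top depth and outline fit), against a limit of 0.07. The clearances in the eyelets should allow no more than about 0.05 rad.
- **Tip position:** the outline fit placed the tip up to about 10 mm from the spot, still within the limit.

A look-alike squeegee outside the task fell over early on, before the arm came near it. Comparing the pictures by eye, I saw no listed bystander moved, but I did not measure their positions at the end.

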